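# Lock the polishing wheel, find the loose foot bolt and hold its cap open

## Task

The bench polishing machine rattles on its mounting, so first lock its wheel: take the red-knobbed lock pin out of the wooden tool block, slide it fully home into the dark steel lock bush beside the wheel and leave it there. Then tap the yellow-capped bolts on the machine's front foot rail, pressing straight down on the shut caps, until you find the loose one, which gives and drops; lift that bolt's cap well open (most of the way upright), opening no other, and finish while still holding it open with the gripper, for it springs shut when let go and a workmate must get a key on the bolt. Leave the bottles, cup, jar and hex key where they are.

Things in the scene. Friction and masses are not known exactly. Their poses are not given: they have to be found in the camera images.
- machine: Polishing machine fixed to the bench, turned a little about z. White body 200 x 276 mm, deck 85 mm high. Origin on the bench under its middle; x points away from the robot, y left, z up. A grey front foot rail (22 mm high) along y, x -191 to -99 mm, carries three identical capped bolts at x = -160, y = +105, 0, -105 mm. The body's front is at x = -100 mm; low controls lie on the deck at y = -105 mm.
- wheel (a joint): Turn (rad) of the polishing wheel: notched aluminium rim about 160 mm across, green top 116 mm above the bench. It is stiff and starts with a notch under the lock bush (0 within 0.02). A clear splash guard 125 mm high stands on its far side.
- bush_mouth (a point): Centre of the mouth (top) of the lock bush: a dark steel block 34 x 34 mm, 30 mm deep, open below, its top 148 mm above the bench, on a bracket at the wheel's right-hand rim (machine x +10, y -50 mm). Vertical bore 14 mm, with a 2 mm chamfer at the mouth. The point's z points up.
- pin: Lock pin, upright at the start in the tool block's hole. Origin at the centre of its lower tip, z along the pin up to the knob. Shank 12 mm diameter, 52 mm long, with a tapered tip; steel collar 25 mm diameter, 4 mm thick, from 52 to 56 mm; red cylindrical knob 24 mm diameter from 56 to 86 mm, the part to grasp from above. 60 to 130 g. Fully home, the collar sits on the top of the bush.
- pin_collar (a point): Centre of the underside of the pin's collar, 52 mm above its tip.
- tool_block: Light wooden block fixed to the bench, 64 x 130 mm, 60 mm high, origin under its middle; the pin stands in a 14 mm hole, 54 mm deep, at its y = +35 mm, the collar resting on its top. Three short fixed mandrels stand 29 mm above its top at its y = -35 and -52 mm.
- captop_left (a point): Middle of the top of the yellow cap over the left bolt (left, mid, right as the robot sees them; machine y +105 mm), 52 mm above the bench at the start: tap here. The cap is a box 42 mm long (machine x), 32 mm wide (y), 17 mm high with flat upright sides, hinged at its far end, a thin lip at its near end. The point moves with the cap.
- hinge_left (a point): Middle of the left cap's hinge axis (along machine y), 39 mm above the bench at the start; sinks with the bolt. From here the shut cap reaches 43 mm towards machine -x (lip to 49 mm), from 4 mm below to 13 mm above. Its flat sides, 32 mm apart, can be pinched from above by fingers closing along machine y; the rail's top is 17 mm below the hinge (11 mm once sunk).
- bolt_left (a joint): How far (m) the left bolt, with its cap, has sunk: 0 at the start. Which bolt is loose changes from start to start and cannot be seen. A tight one gives less than 1 mm under a firm press; the loose one breaks away at about 4 N, sinks 6.5 mm and then stops hard; it stays down, and takes about 20 N to pull back up.
- cap_left (a joint): Opening of the left cap (rad): 0 shut, grows as the end nearest the robot swings up and away from the robot, stop at 1.75. A light spring (0.5 to 1 N at the near end) always shuts it.
- captop_mid (a point): Middle of the top of the yellow cap over the mid bolt (left, mid, right as the robot sees them; machine y 0 mm), 52 mm above the bench at the start: tap here. The cap is a box 42 mm long (machine x), 32 mm wide (y), 17 mm high with flat upright sides, hinged at its far end, a thin lip at its near end. The point moves with the cap.
- hinge_mid (a point): Middle of the mid cap's hinge axis (along machine y), 39 mm above the bench at the start; sinks with the bolt. From here the shut cap reaches 43 mm towards machine -x (lip to 49 mm), from 4 mm below to 13 mm above. Its flat sides, 32 mm apart, can be pinched from above by fingers closing along machine y; the rail's top is 17 mm below the hinge (11 mm once sunk).
- bolt_mid (a joint): How far (m) the mid bolt, with its cap, has sunk: 0 at the start. Which bolt is loose changes from start to start and cannot be seen. A tight one gives less than 1 mm under a firm press; the loose one breaks away at about 4 N, sinks 6.5 mm and then stops hard; it stays down, and takes about 20 N to pull back up.
- cap_mid (a joint): Opening of the mid cap (rad): 0 shut, grows as the end nearest the robot swings up and away from the robot, stop at 1.75. A light spring (0.5 to 1 N at the near end) always shuts it.
- captop_right (a point): Middle of the top of the yellow cap over the right bolt (left, mid, right as the robot sees them; machine y -105 mm), 52 mm above the bench at the start: tap here. The cap is a box 42 mm long (machine x), 32 mm wide (y), 17 mm high with flat upright sides, hinged at its far end, a thin lip at its near end. The point moves with the cap.
- hinge_right (a point): Middle of the right cap's hinge axis (along machine y), 39 mm above the bench at the start; sinks with the bolt. From here the shut cap reaches 43 mm towards machine -x (lip to 49 mm), from 4 mm below to 13 mm above. Its flat sides, 32 mm apart, can be pinched from above by fingers closing along machine y; the rail's top is 17 mm below the hinge (11 mm once sunk).
- bolt_right (a joint): How far (m) the right bolt, with its cap, has sunk: 0 at the start. Which bolt is loose changes from start to start and cannot be seen. A tight one gives less than 1 mm under a firm press; the loose one breaks away at about 4 N, sinks 6.5 mm and then stops hard; it stays down, and takes about 20 N to pull back up.
- cap_right (a joint): Opening of the right cap (rad): 0 shut, grows as the end nearest the robot swings up and away from the robot, stop at 1.75. A light spring (0.5 to 1 N at the near end) always shuts it.
- resin_bottle: Bystander, to be left alone: black dropper bottle with blue label, 27 mm diameter, 85 mm high; origin at its underside.
- dye_bottle: Bystander, to be left alone: black dropper bottle with paper label, 27 mm diameter, 85 mm high; origin at its underside.
- glue_bottle: Bystander, to be left alone: white glue bottle, 48 mm diameter, 125 mm high; origin at its underside.
- paper_cup: Bystander, to be left alone: paper cup, 76 mm across the rim, 95 mm high; origin at its underside.
- powder_jar: Bystander, to be left alone: small glass jar with white lid, 48 mm diameter, 45 mm high; origin at its underside.
- hex_key: Bystander, to be left alone: dark steel L-shaped hex key, 100 x 30 mm, 7 mm thick, lying flat; origin at its underside.
There are look-alikes about, which are no part of the job. What is meant by the pin is not purple or turquoise, and is the smaller of those in its own colour.

How it is judged:
By the outcome, as a careful person would: the job done as asked, in the order asked, and still so for the second after the job is handed in, while the arm keeps its last pose, push and grip.
It also fails if it takes over 64 s, if anything falls off the work surface, if the arm or the gripper's body presses on something with over 40 N, if the wrist force passes 120 N, or if a joint passes its speed limit or range.

## Robot

A 6-joint arm with a two-finger parallel gripper is mounted at the origin on the work surface. World frame = base frame: x ahead of the robot, y to its left, z up, the work surface at z = 0. Lengths are in mm, angles in degrees, forces in N, time in s.
With the tool pointing down it reaches from about 275 to 850 mm from the base axis. Payload 19 kg.
Tool frame: the origin (TCP) lies on the centre line of the jaws, within the pads' length; the fingertips stand 8 mm ahead of it and the grasp point (between the pads) lies 11 mm behind it; z points along the fingers, x is the direction in which the jaws open and shut, and the axes are right-handed (so a half turn about z gives the same grasp; the last joint's range is limited). The gripper opens to 85 mm and grips with 20 to 120 N. Pads are 22 mm wide; open, the fingers measure 114 mm over their backs; the gripper's body (76 mm by 85 mm) begins 54 mm behind the grasp point. The pads swing forward as they close: fully open they stand 13 mm farther back than shut.
Start: joints at [60.619, 8.623, 82.357, -0, 89.026, -7.678], TCP at [212.639, 534.202, 208.967] pointing down, gripper open.
Joint ranges: [-160.23, 160.23], [-39.13, 120.54], [6.94, 153.29], [-79.49, 259.48], [9.18, 160.14], [-161.06, 161.06]. Speed limits (degrees/s): [108.29, 108.29, 127.2, 172.46, 172.46, 172.46].

## Interface

Orientations are given as [roll, pitch, yaw] about the fixed x, y, z axes, in that order (R = Rz(yaw) Ry(pitch) Rx(roll)).
In Python, from rig import r, cams gives the robot as it stands.
- The arm moves only by the tool arm_command, never from a script. Its argument "moves" is a list of rows, each a list of 6 numbers: the shift along the tool's x, y, z in m, then the turn, a rotation vector about the tool's x, y, z in rad. In form: [[x, y, z, wx, wy, wz], ...]. A call has exactly 10 rows; each row is the pose to reach, as a shift and turn from the pose commanded when the call began, along the tool's axes at that moment; what a row does not reach only later rows make up. A row lasts 1/10 s, in which the tool goes at most 50 mm and 8.59 degrees, less where a joint would pass 70% of its speed; a pose out of reach is approached as far as the arm can. A call with a gripper value outside its range is refused whole. "gripper" is the finger opening in m, from 0 to 0.0854, set as the call begins (left out, the last holds). The fingers move at their own pace and stop on an object; "force" is the grip in N (left out, the last holds). Time passes only in rows, so rows that repeat a pose let the fingers close, or fill a call up. It gives the time, the measured TCP pose, the force and the opening at its end, in the units of the state.
- r.read_state(): the state, without advancing time (a new reading comes with each control period).
- cams.grab_frame(name): name is "scene" or "top" or "wrist"; returns (picture, depth): 400x640x3 uint8, blue, green, red; 400x640 float32, mm along the optical axis (not along the pixel's ray), 0 where there is no reading.
- cams.calibration(name): a dict with "fx", "fy", "cx", "cy" (pixels), "dist" ([k1, k2, p1, p2, k3] as OpenCV has them; the pictures are not rectified), "rvec" (rotation vector, rad) and "tvec" (3), from world to camera coordinates, as OpenCV has them; the wrist camera has in their place "hand_eye" (4x4, takes a point from camera to tool coordinates, whose origin is the TCP and whose axes are the tool frame's). Camera axes: x right, y down, z forward; pixel columns grow to the right and rows downward; lengths in mm; the calibration is good to about 2 mm. A picture is of the moment at which its call begins: read the wrist's pose just before it. calibration takes no time and is no camera call.
- r.hand_in(): hands the job in, once; it reports no verdict.
The state is a dict: "time": time; "q": joint angles; "qvel": joint speeds; "joint_efforts": joint torques, N m; "eef_pos": TCP position; "tool_rot": TCP orientation; "ft_force": force on the tool from outside, world axes, zero at the start; "ft_torque": the same for the moment, N m; "finger_gap": finger opening in mm.
Only numpy, scipy, OpenCV 4.12 (cv2) and the standard library are available. Lean on these libraries where they do the work, as an engineer would, in place of code of your own. Each camera call takes 0.05 s, during which the arm holds its last target.

## Working session

There is one attempt and no reset: what is moved stays moved. The work goes in short steps, Python scripts to look and compute and a tool call to move; the robot and the scene stay as the last step left them, time stands still between calls to the robot, and variables do not carry over. Pictures are saved under pics/ and viewed, and the job is handed in when it is done.

Besides the shell and the picture viewer there is one more tool, called after ">>>" by a JSON object that holds its "fn" and its "kwargs". arm_command: Moves the arm, as the interface text tells. Its arguments: {"type":"object","properties":{"moves":{"type":"array"},"gripper":{"type":"number"},"force":{"type":"number"}},"required":["moves"]}

```bash
ls; mkdir -p pics; python3 - <<'E'
from rig import r,cams
import cv2
s=r.read_state();print(s)
for n in ("scene","top","wrist"):
    p,d=cams.grab_frame(n);cv2.imwrite(f"pics/{n}0.png",p)
    import numpy as np;np.save(f"pics/{n}0.npy",d)
    print(n,cams.calibration(n))
E
```

```text
pics
{'time': 0.0, 'q': array([ 6.06185091e+01,  8.65053461e+00,  8.23919383e+01, -1.80380817e-03,
        8.90259609e+01, -7.67705891e+00]), 'qvel': array([ 0.00405426,  0.0112237 , -0.02483112,  0.02193236, -0.04415203,
       -0.02496239]), 'joint_efforts': array([-5.42657563e-04, -7.13069057e+01, -5.70852542e+01, -2.15389359e-04,
        9.44362837e-03,  4.79324143e-06]), 'eef_pos': array([212.53680686, 533.9909127 , 208.38888601]), 'tool_rot': array([-1.79992645e+02,  6.80613527e-02,  6.82956041e+01]), 'ft_force': array([-0.31685538, -0.2767902 , -0.32169744]), 'ft_torque': array([-0.02512894, -0.00483063, -0.00665229]), 'finger_gap': 85.40875678882229}
scene {'fx': 430.94772708518013, 'fy': 430.94772708518013, 'cx': 314.1852559220759, 'cy': 194.34906006122998, 'dist': array([0.03692893, 0.        , 0.        , 0.        , 0.        ]), 'rvec': array([ 1.75971562,  1.97076856, -0.62986098]), 'tvec': array([  29.57202076, -371.48814949, 1491.80983569])}
top {'fx': 377.5272322951653, 'fy': 377.5272322951653, 'cx': 311.817688362391, 'cy': 191.49277552035787, 'dist': array([-0.0498192,  0.       ,  0.       ,  0.       ,  0.       ]), 'rvec': array([ 2.20664694, -2.1685885 ,  0.09828846]), 'tvec': array([  15.45904032,  521.10916895, 1071.87509067])}
wrist {'fx': 315.4868864441123, 'fy': 315.4868864441123, 'cx': 321.9681493011783, 'cy': 203.33998459557918, 'dist': array([-0.01007435,  0.        ,  0.        ,  0.        ,  0.        ]), 'hand_eye': array([[ 9.99998626e-01, -1.10223121e-03, -1.23784231e-03,
         4.12285459e-01],
       [ 1.40412025e-03,  9.60195442e-01,  2.79325513e-01,
        -7.27396535e+01],
       [ 8.80689247e-04, -2.79326867e-01,  9.60195671e-01,
        -1.65701488e+02],
       [ 0.00000000e+00,  0.00000000e+00,  0.00000000e+00,
         1.00000000e+00]])}
```

View pics/scene0.png

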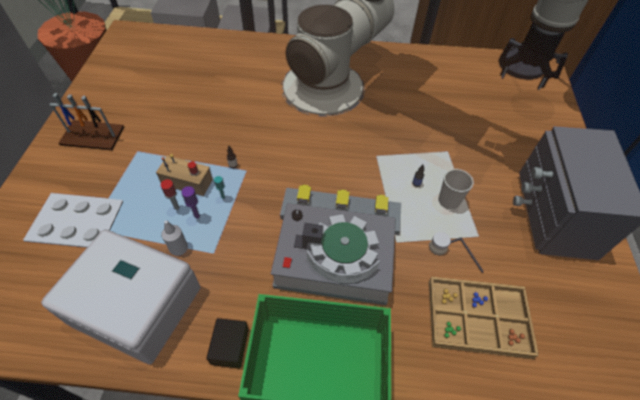

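View pics/top0.png

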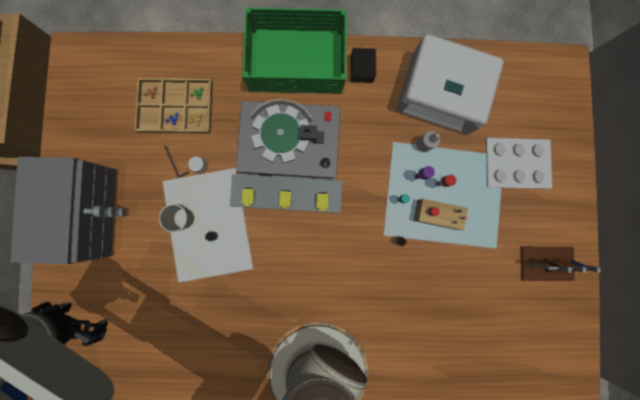

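View pics/wrist0.png

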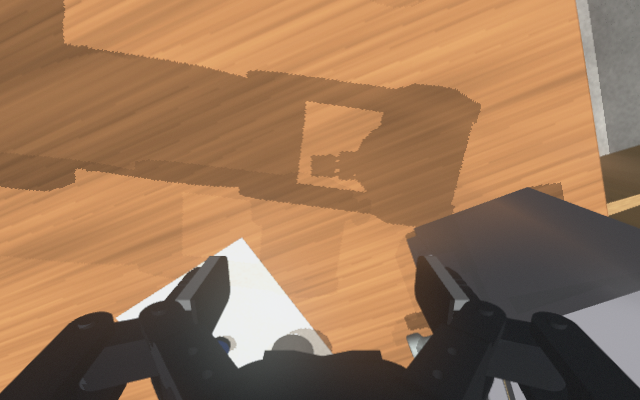

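Pin candidates: red in the wooden block at scene (193,167) / top (434,212); larger red standing loose at scene (169,187) / top (450,181); purple at (190,195) / (428,173); turquoise at (220,182) / (404,199). I choose the small red one in the block, which I'll check in a crop.

```bash
cat > h.py <<'E'
import numpy as np,cv2
from scipy.spatial.transform import Rotation as R
from rig import r,cams
def cam(n,s=None):
    c=cams.calibration(n)
    K=np.array([[c['fx'],0,c['cx']],[0,c['fy'],c['cy']],[0,0,1.]]);D=np.array(c['dist'],float)
    if n=='wrist':
        T=np.eye(4);T[:3,:3]=R.from_euler('xyz',s['tool_rot'],degrees=True).as_matrix();T[:3,3]=s['eef_pos']
        W=T@c['hand_eye'];Wi=np.linalg.inv(W)
    else:
        Wi=np.eye(4);Wi[:3,:3]=cv2.Rodrigues(np.array(c['rvec'],float))[0];Wi[:3,3]=np.ravel(c['tvec'])
    return K,D,Wi
def proj(C,P):
    K,D,Wi=C
    return cv2.projectPoints(np.atleast_2d(np.array(P,float)),cv2.Rodrigues(Wi[:3,:3])[0],Wi[:3,3],K,D)[0].reshape(-1,2)
def ray(C,uv):
    K,D,Wi=C
    n=cv2.undistortPoints(np.array(uv,float).reshape(-1,1,2),K,D).reshape(-1,2)
    d=np.c_[n,np.ones(len(n))]@Wi[:3,:3]   # R^T d
    o=-Wi[:3,:3].T@Wi[:3,3]
    return o,d
def atz(C,uv,z):
    o,d=ray(C,uv);return o+d*((z-o[2])/d[:,2])[:,None]
def depthpt(C,uv,dep):
    o,d=ray(C,uv);return o+d*np.ravel(dep)[:,None]
def tri(obs):
    A=np.zeros((3,3));b=np.zeros(3)
    for C,uv in obs:
        o,d=ray(C,[uv]);d=d[0]/np.linalg.norm(d[0]);M=np.eye(3)-np.outer(d,d);A+=M;b+=M@o
    return np.linalg.solve(A,b)
E
python3 - <<'E'
from h import *
t=cv2.imread('pics/top0.png');s=cv2.imread('pics/scene0.png')
a=cv2.resize(t[80:280,220:480],None,fx=3,fy=3,interpolation=cv2.INTER_CUBIC);cv2.imwrite('pics/topc.png',a)
a=cv2.resize(s[130:310,140:410],None,fx=2.9,fy=2.9,interpolation=cv2.INTER_CUBIC);cv2.imwrite('pics/scenec.png',a)
D=np.load('pics/top0.npy');C=cam('top')
for n,uv in dict(pin=(434,212),bigred=(450,181),left=(248,197),mid=(285,200),right=(322,202),bush=(308,132)).items():
    print(n,depthpt(C,[uv],[D[uv[1],uv[0]]]).round(1))
E
```

```text
pin [[ 465.2 -306.8   93.8]]
bigred [[ 548.8 -345.8  109.6]]
left [[499.6 203.3  52.8]]
mid [[493.   99.6  52.5]]
right [[489.3  -4.2  51.1]]
bush [[671.7  38.5 119.9]]
```

View pics/topc.png

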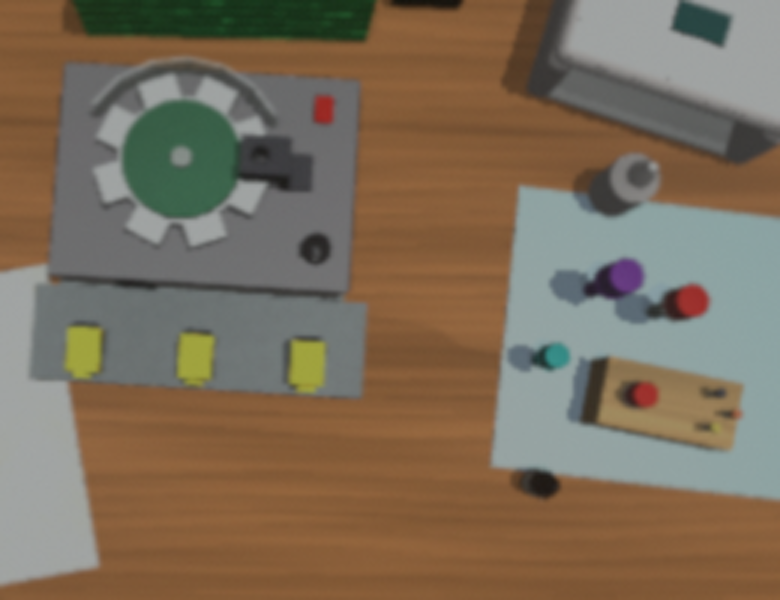

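View pics/scenec.png

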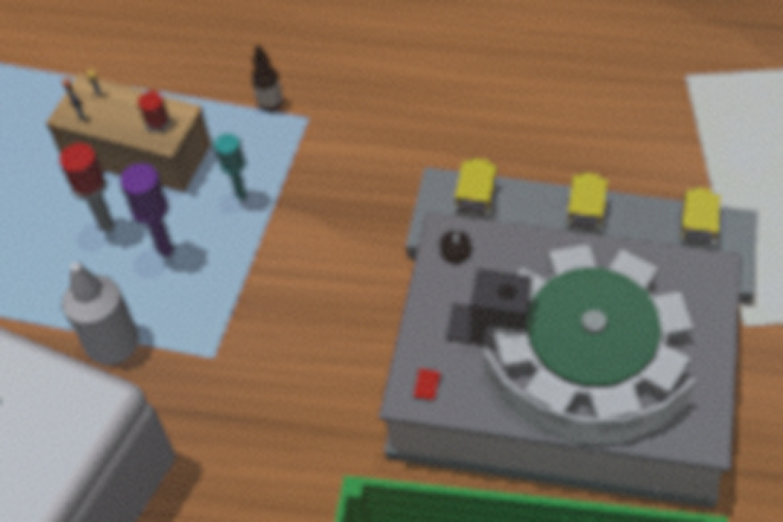

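Crop confirms: the small red-knobbed pin sits in the block; the bigger red one stands loose beside it.

```bash
python3 - <<'E'
from h import *
T=cam('top');S=cam('scene')
print('pin knobtop',tri([(T,(434.7,211.5)),(S,(192.3,164.1))]).round(1), atz(T,[(434.7,211.5)],94).round(1))
print('bush',tri([(T,(307.,131.7)),(S,(315.2,230.3))]).round(1), atz(T,[(307,131.7)],148).round(1))
print('turq',atz(T,[(405.5,198.5)],80).round(1),'resin/dye',atz(T,[(400,241)],85).round(1))
# caps corners by color from top
t=cv2.imread('pics/top0.png');h=cv2.cvtColor(t,cv2.COLOR_BGR2HSV)
for n,img,C in(('top',t,T),('scene',cv2.imread('pics/scene0.png'),S)):
    h=cv2.cvtColor(img,cv2.COLOR_BGR2HSV)
    m=cv2.inRange(h,(22,120,100),(35,255,255))
    k,l,st,ce=cv2.connectedComponentsWithStats(m)
    for i in range(1,k):
        if st[i,4]>40: print(n,st[i],ce[i].round(1),atz(C,[ce[i]],50).round(1))
s=r.read_state();print(s['eef_pos'],s['tool_rot'])
E
```

```text
pin knobtop [ 466.6 -308.9   93. ] [[ 466.6 -308.7   94. ]]
bush [666.3  42.4 145.2] [[665.7  41.1 148. ]]
turq [[ 501.4 -232.4   80. ]] resin/dye [[ 385.4 -216.    85. ]]
top [242 189  12  17 179] [247.6 196.6] [[500.8 204.9  50. ]]
top [279 191  12  18 175] [284.7 198.8] [[496.5 100.8  50. ]]
top [317 193  11  18 172] [321.9 201.2] [[491.6  -3.9  50. ]]
scene [297 185  14  15 166] [303.8 191.8] [[491.7  -4.7  50. ]]
scene [336 190  14  15 163] [342.2 196.7] [[495.5  99.5  50. ]]
scene [375 195  13  15 163] [381.4 202. ] [[500.7 204.1  50. ]]
[212.55738676 534.05459843 208.53340188] [-1.79993311e+02  5.19953191e-02  6.82959730e+01]
```

>>> {"fn": "arm_command", "kwargs": {"moves": [[-0.0156, 0.0124, 0, 0, 0, -0.01], [-0.047, 0.0374, 0, 0, 0, -0.03], [-0.0822, 0.0654, 0, 0, 0, -0.05], [-0.1174, 0.0934, 0, 0, 0, -0.07], [-0.1526, 0.1214, 0, 0, 0, -0.09], [-0.1878, 0.1494, 0, 0, 0, -0.11], [-0.223, 0.1774, 0, 0, 0, -0.13], [-0.2583, 0.2054, 0, 0, 0, -0.15], [-0.2935, 0.2334, 0, 0, 0, -0.17], [-0.3287, 0.2615, 0, 0, 0, -0.19]], "gripper": 0.045}}

```text
time: 1.15
eef_pos: [334.0, 130.4, 209.1]
tool_rot: [180.0, -0.0, 79.3]
ft_force: [1.4, 1.2, -0.5]
finger_gap: 44.8
```

>>> {"fn": "arm_command", "kwargs": {"moves": [[-0.0408, 0.0213, 0.004, 0, 0, -0.014], [-0.0837, 0.0437, 0.008, 0, 0, -0.028], [-0.1265, 0.0662, 0.012, 0, 0, -0.042], [-0.1694, 0.0886, 0.016, 0, 0, -0.056], [-0.2123, 0.111, 0.02, 0, 0, -0.07], [-0.2551, 0.1334, 0.024, 0, 0, -0.084], [-0.298, 0.1558, 0.028, 0, 0, -0.098], [-0.3408, 0.1782, 0.033, 0, 0, -0.112], [-0.3796, 0.1985, 0.038, 0, 0, -0.125], [-0.4082, 0.2134, 0.04, 0, 0, -0.137]]}}

```text
time: 2.15
eef_pos: [467.0, -311.4, 167.9]
tool_rot: [-179.9, -0.0, 87.0]
ft_force: [1.1, 0.6, -0.1]
finger_gap: 45.2
```

```bash
python3 - <<'E'
from h import *
s=r.read_state();p,d=cams.grab_frame('wrist');cv2.imwrite('pics/w1.png',p);np.save('pics/w1.npy',d)
print(s['time'],s['eef_pos'],s['tool_rot'],s['ft_force'],s['q'])
C=cam('wrist',s)
print(proj(C,[(467,-309,94)]))
E
```

```text
2.15 [ 467.00283041 -311.38892022  167.91926355] [-1.79940904e+02 -3.00867332e-02  8.69896120e+01] [ 1.05354322  0.57088602 -0.14269825] [-4.15506033e+01  8.02328770e+00  8.77988608e+01 -1.33550271e-02
  8.42428209e+01 -1.28538884e+02]
[[324.10829434 206.76064433]]
```

View pics/w1.png

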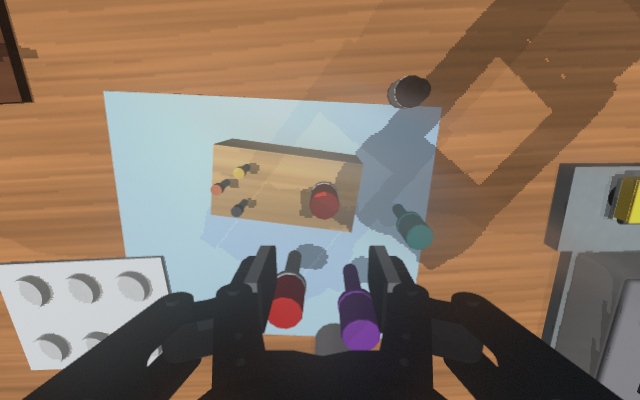

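Wrist view: chosen knob around (323,206), predicted (324,207). I'll fit it by colour, then use it as the second view.

```bash
python3 - <<'E'
from h import *
p=cv2.imread('pics/w1.png')
a=cv2.resize(p[160:250,270:390],None,fx=6,fy=6,interpolation=cv2.INTER_CUBIC);cv2.imwrite('pics/w1c.png',a)
s=r.read_state();C=cam('wrist',s);T=cam('top');S=cam('scene')
d=np.load('pics/w1.npy')
w=d[180:230,300:350];P=[]
uv=[(u,v) for v in range(180,230) for u in range(300,350)]
X=depthpt(C,uv,[d[v,u] for u,v in uv]);h=cv2.cvtColor(p,cv2.COLOR_BGR2HSV)
red=np.array([(h[v,u,0]<10 or h[v,u,0]>170) and h[v,u,1]>120 for u,v in uv])
top=red&(X[:,2]>89)&(X[:,2]<99)
print(top.sum(),X[top].mean(0),X[top].min(0),X[top].max(0),np.median(X[top][:,2]))
c=np.array(uv)[top].mean(0);print(c,atz(C,[c],94),tri([(C,c),(T,(434.7,211.5)),(S,(192.3,164.1))]))
E
```

```text
45 [ 456.8823322  -314.36987842   94.15624694] [ 455.06904187 -319.57146695   93.08091888] [ 458.40705986 -310.08806      95.56052844] 94.06968278986466
[320.57777778 194.13333333] [[ 456.92200027 -314.37106506   94.        ]] [ 462.38344268 -312.82654371   84.76331485]
```

View pics/w1c.png

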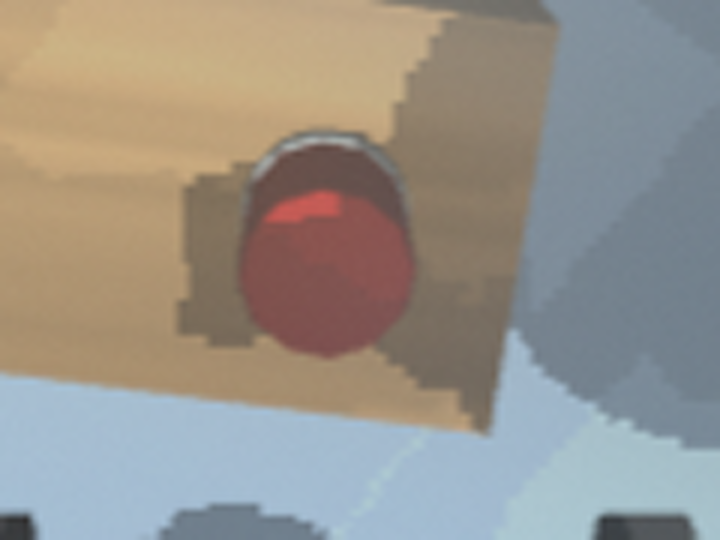

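>>> {"fn": "arm_command", "kwargs": {"moves": [[0, -0.001, 0.01, 0, 0, 0], [0, -0.001, 0.024, 0, 0, 0], [0, -0.001, 0.038, 0, 0, 0], [0, -0.001, 0.052, 0, 0, 0], [0, -0.001, 0.065, 0, 0, 0], [0, -0.001, 0.076, 0, 0, 0], [0, -0.001, 0.085, 0, 0, 0], [0, -0.001, 0.091, 0, 0, 0], [0, -0.001, 0.093, 0, 0, 0], [0, -0.001, 0.093, 0, 0, 0]]}}

```text
time: 3.2
eef_pos: [466.1, -308.9, 76.0]
tool_rot: [-180.0, 0.0, 87.0]
ft_force: [0.0, 0.1, 0.6]
finger_gap: 45.1
```

```bash
python3 - <<'E'
from h import *
s=r.read_state();p,d=cams.grab_frame('wrist');cv2.imwrite('pics/w2.png',p)
print(s['time'],s['eef_pos'],s['tool_rot'],s['ft_force'])
C=cam('wrist',s);print(proj(C,[(467,-309,94)]))
E
```

```text
3.2 [ 466.09764038 -308.89121429   76.03518269] [-1.79998863e+02  7.08115349e-03  8.70319384e+01] [0.01026669 0.10628218 0.61177266]
[[320.53038097 260.22212316]]
```

View pics/w2.png

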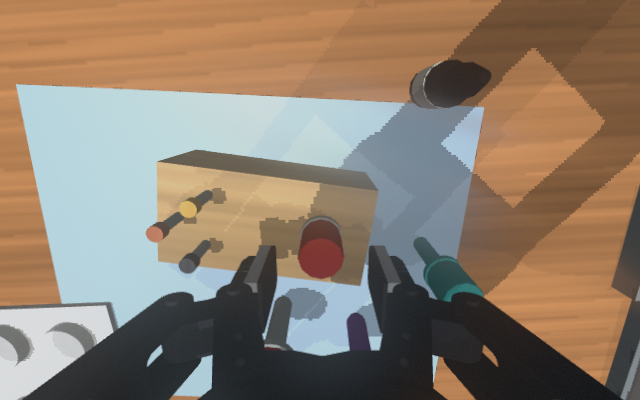

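>>> {"fn": "arm_command", "kwargs": {"moves": [[0, 0, 0, 0, 0, 0], [0, 0, 0, 0, 0, 0], [0, 0, 0, 0, 0, 0], [0, 0, 0, 0, 0, 0], [0, 0, 0, 0, 0, 0], [0, 0, 0, 0, 0, 0], [0, 0, 0, 0, 0, 0], [0, 0, 0, 0, 0, 0], [0, 0, -0.005, 0, 0, 0], [0, 0, -0.015, 0, 0, 0]], "gripper": 0.015, "force": 50}}

```text
time: 4.25
eef_pos: [465.8, -308.6, 91.1]
tool_rot: [-179.9, -0.0, 87.0]
ft_force: [-0.3, -0.7, 0.5]
finger_gap: 15.1
```

The gap closed to 15 mm, so the pads aren't on the knob. I'll look.

```bash
python3 - <<'E'
from h import *
s=r.read_state();p,d=cams.grab_frame('wrist');cv2.imwrite('pics/w3.png',p)
print(s['time'],s['eef_pos'],s['tool_rot'],s['ft_force'],s['finger_gap'])
p,d=cams.grab_frame('scene');cv2.imwrite('pics/s3.png',cv2.resize(p[100:260,120:330],None,fx=3.5,fy=3.5))
E
```

```text
4.25 [ 465.789453   -308.64418739   91.09062171] [-1.79948110e+02 -3.26945989e-02  8.70293258e+01] [-0.30886178 -0.73645815  0.49077029] 15.093166217887612
```

View pics/w3.png

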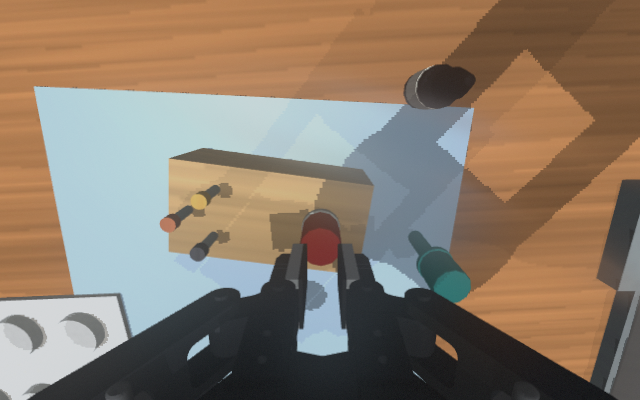

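View pics/s3.png

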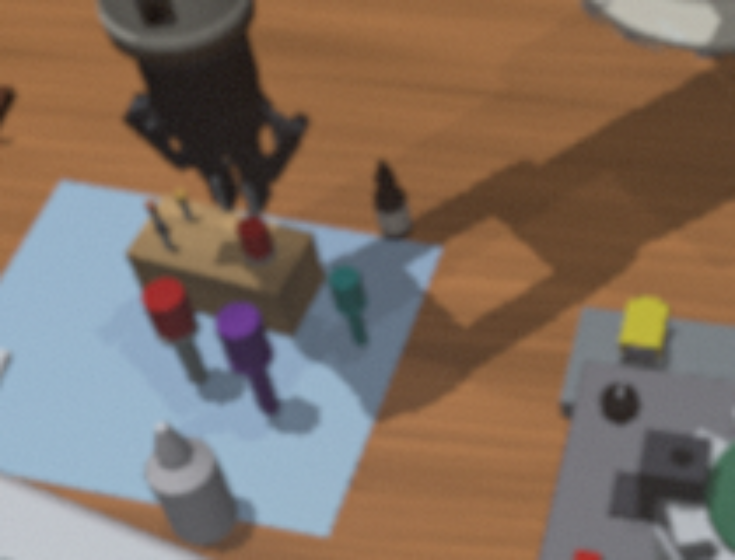

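```bash
python3 - <<'E'
from h import *
K,D,_=cam('top');c=cams.calibration('wrist');E=np.linalg.inv(c['hand_eye'])
K,D,_=cam('wrist',r.read_state())
C=(K,D,E)
for t in [(0,0,8),(0,0,0),(0,0,-11),(22,0,8),(-22,0,8),(22,0,-11),(22,-11,8),(22,11,8),(22,-11,-11),(22,11,-11),(7.5,0,8),(7.5,-11,8),(7.5,11,8),(7.5,-11,-30)]: print(t,proj(C,[t]).round(0))
p=cv2.imread('pics/w2.png');cv2.imwrite('pics/w2c.png',cv2.resize(p[200:370,220:420],None,fx=4,fy=3.5))
p=cv2.imread('pics/w3.png');cv2.imwrite('pics/w3c.png',cv2.resize(p[180:370,220:420],None,fx=4,fy=3.1))
E
```

```text
(0, 0, 8) [[321. 239.]]
(0, 0, 0) [[321. 244.]]
(0, 0, -11) [[321. 253.]]
(22, 0, 8) [[358. 239.]]
(-22, 0, 8) [[284. 239.]]
(22, 0, -11) [[362. 253.]]
(22, -11, 8) [[359. 221.]]
(22, 11, 8) [[357. 256.]]
(22, -11, -11) [[363. 234.]]
(22, 11, -11) [[361. 271.]]
(7.5, 0, 8) [[333. 239.]]
(7.5, -11, 8) [[334. 222.]]
(7.5, 11, 8) [[333. 256.]]
(7.5, -11, -30) [[337. 249.]]
```

View pics/w2c.png

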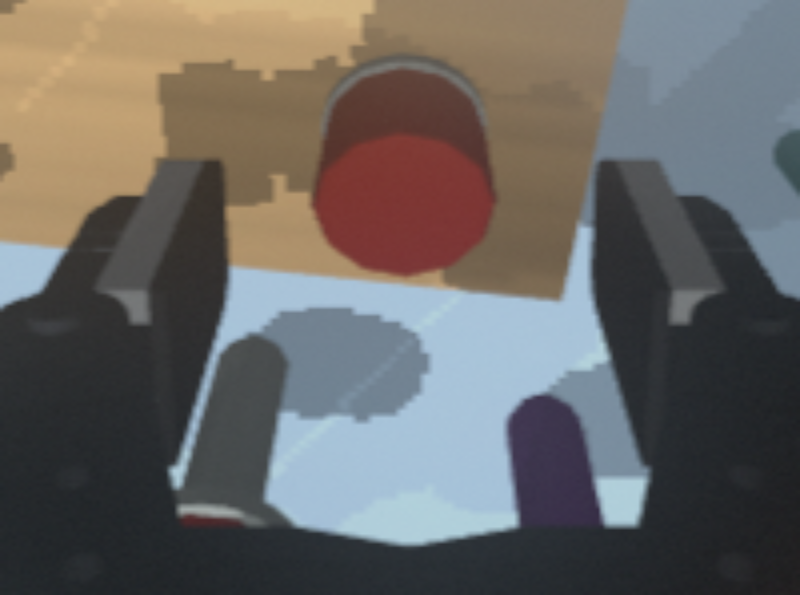

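View pics/w3c.png

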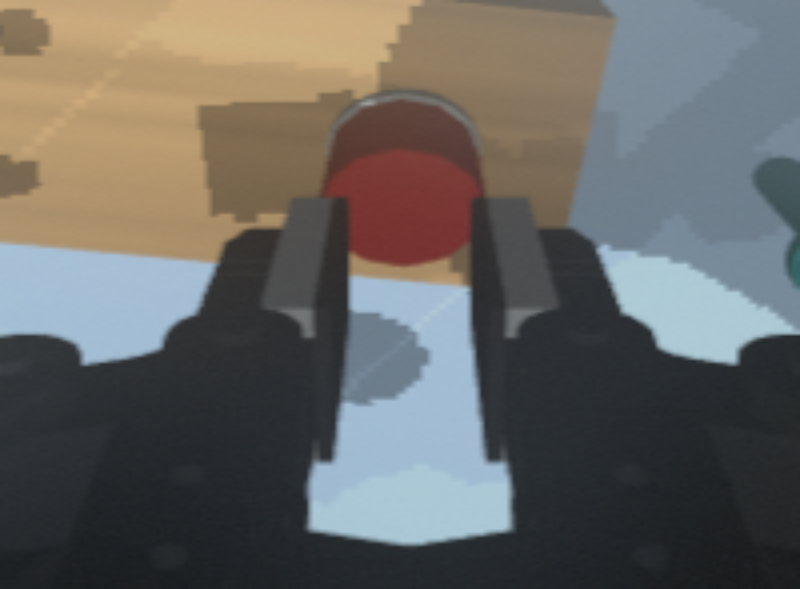

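```bash
python3 - <<'E'
from h import *
d=np.load('pics/w1.npy');s=r.read_state();K,D,_=cam('wrist',s)
c=cams.calibration('wrist');C=(K,D,np.linalg.inv(c['hand_eye']))
for uv in [(372,252),(376,252),(380,260),(390,275),(396,280),(375,265),(373,280),(378,300),(381,325),(262,260),(268,252),(430,290),(320,380)]:
    z=d[uv[1],uv[0]];print(uv,z,depthpt(C,[uv],[z]).round(1))
print(r.read_state()['joint_efforts'])
E
```

```text
(372, 252) 141.09688 [[ 23.1 -12.2 -36.3]]
(376, 252) 140.78703 [[ 24.8 -12.3 -36.6]]
(380, 260) 132.96828 [[ 25.2 -12.4 -44.7]]
(390, 275) 120.27454 [[ 26.7 -12.7 -57.8]]
(396, 280) 116.8973 [[ 28.2 -12.6 -61.4]]
(375, 265) 132.16235 [[ 22.9 -10.8 -46. ]]
(373, 280) 136.76775 [[ 22.8  -2.4 -43.7]]
(378, 300) 125.954834 [[ 23.1  -0.2 -55.5]]
(381, 325) 121.584274 [[ 23.5   6.5 -62.1]]
(262, 260) 133.40068 [[-24.7 -12.3 -44.3]]
(268, 252) 140.85594 [[-23.4 -12.4 -36.5]]
(430, 290) 376.47058 [[129.6 132.2 166.9]]
(320, 380) 72.45014 [[   0.3  -13.2 -107.5]]
[-3.71851993e-02 -6.96491647e+01 -5.26307166e+01 -5.04475582e-03
  5.89318369e-01  9.23759671e-05]
```

The wrist depth shows the real fingertips about 36 mm *behind* the reported TCP, not 8 mm ahead. That explains the miss, since the jaws closed above the knob. From here I'll go by the measured offset, and I'll check the knob's x again.

```bash
python3 - <<'E'
from h import *
s=r.read_state();C=cam('wrist',s);print(atz(C,[(321,246.5)],94))
s=dict(s);s['eef_pos']=np.array([466.1,-308.9,76.03]);C=cam('wrist',s);print(atz(C,[(320.8,258)],94))
E
```

```text
[[ 467.40420663 -309.32065908   94.        ]]
[[ 465.72337766 -308.77397628   94.        ]]
```

>>> {"fn": "arm_command", "kwargs": {"moves": [[0, 0, 0, 0, 0, 0], [0, 0, 0, 0, 0, 0], [0, 0, 0, 0, 0, 0], [0, 0, 0.005, 0, 0, 0], [0, 0, 0.012, 0, 0, 0], [0, 0, 0.02, 0, 0, 0], [0, 0, 0.028, 0, 0, 0], [0, 0, 0.034, 0, 0, 0], [0, 0, 0.037, 0, 0, 0], [0, 0, 0.037, 0, 0, 0]], "gripper": 0.045}}

```text
time: 5.35
eef_pos: [465.9, -308.7, 53.5]
tool_rot: [-180.0, -0.0, 87.0]
ft_force: [0.1, -0.2, -0.1]
finger_gap: 45.0
```

```bash
python3 - <<'E'
from h import *
s=r.read_state();p,d=cams.grab_frame('wrist');cv2.imwrite('pics/w4.png',p);np.save('pics/w4.npy',d)
print(s['time'],s['eef_pos'],s['tool_rot'],s['ft_force'],s['finger_gap'])
C=cam('wrist',s)
for uv in [(372,252),(268,252),(321,255),(321,270),(321,285),(373,280)]: print(uv,depthpt(C,[uv],[d[uv[1],uv[0]]]).round(1))
cv2.imwrite('pics/w4c.png',cv2.resize(p[180:370,220:420],None,fx=4,fy=3.1))
E
```

```text
5.35 [ 465.8683081  -308.73062582   53.51596637] [-1.79963027e+02 -2.15561033e-02  8.70311316e+01] [ 0.1184206  -0.15618664 -0.08421195] 45.04172530031977
(372, 252) [[ 455.2 -285.    89.2]]
(268, 252) [[ 452.4 -331.5   90. ]]
(321, 255) [[ 454.3 -307.9   91.6]]
(321, 270) [[ 460.2 -308.2   94.3]]
(321, 285) [[ 467.2 -308.6   95. ]]
(373, 280) [[ 464.9 -285.8   96.8]]
```

View pics/w4c.png

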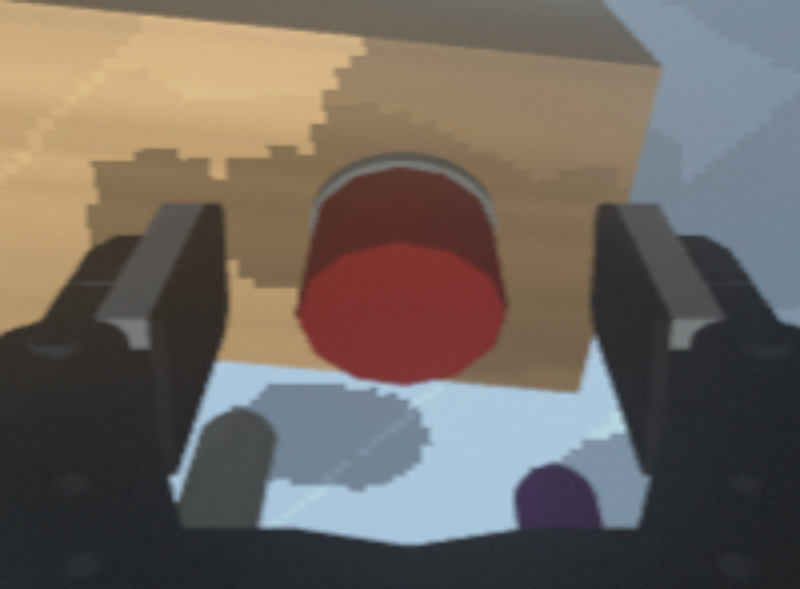

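>>> {"fn": "arm_command", "kwargs": {"moves": [[0, 0, 0.005, 0, 0, 0], [0, 0, 0.01, 0, 0, 0], [0, 0, 0.015, 0, 0, 0], [0, 0, 0.018, 0, 0, 0], [0, 0, 0.019, 0, 0, 0], [0, 0, 0.019, 0, 0, 0], [0, 0, 0.019, 0, 0, 0], [0, 0, 0.019, 0, 0, 0], [0, 0, 0.019, 0, 0, 0], [0, 0, 0.019, 0, 0, 0]]}}

```text
time: 6.4
eef_pos: [465.9, -308.8, 35.5]
tool_rot: [-180.0, 0.0, 87.0]
ft_force: [-4.8, 3.4, 10.8]
finger_gap: 44.7
```

>>> {"fn": "arm_command", "kwargs": {"moves": [[0, 0, 0, 0, 0, 0], [0, 0, 0, 0, 0, 0], [0, 0, 0, 0, 0, 0], [0, 0, 0, 0, 0, 0], [0, 0, 0, 0, 0, 0], [0, 0, 0, 0, 0, 0], [0, 0, 0, 0, 0, 0], [0, 0, 0, 0, 0, 0], [0, 0, 0, 0, 0, 0], [0, 0, 0, 0, 0, 0]], "gripper": 0.01, "force": 50}}

```text
time: 7.4
eef_pos: [467.4, -310.3, 37.7]
tool_rot: [179.8, 0.2, 87.0]
ft_force: [-2.9, 0.3, 30.2]
finger_gap: 22.8
```

```bash
python3 - <<'E'
from h import *
s=r.read_state();p,d=cams.grab_frame('wrist');cv2.imwrite('pics/w5.png',p);np.save('pics/w5.npy',d)
print(s['time'],s['eef_pos'],s['tool_rot'],s['ft_force'],s['ft_torque'],s['finger_gap'])
p,d=cams.grab_frame('scene');cv2.imwrite('pics/s5.png',cv2.resize(p[60:260,120:330],None,fx=3.5,fy=3))
E
```

```text
7.4 [ 467.44012332 -310.2554424    37.70159967] [179.77736137   0.19522216  87.02761871] [-2.91881794  0.34075535 30.24870646] [ 0.30150056  0.41040259 -0.11827026] 22.76408403043885
```

View pics/w5.png

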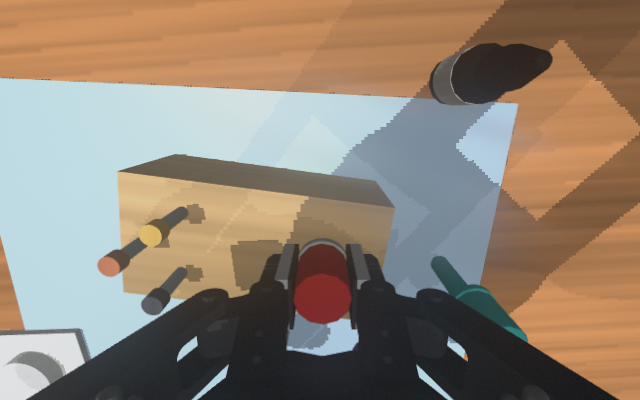

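View pics/s5.png

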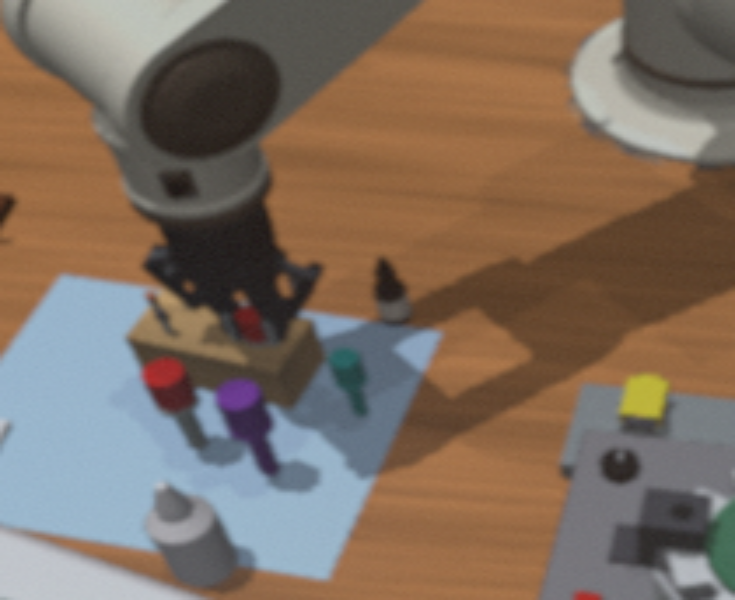

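The fingers are around the knob, but the tips bear on the block top or collar at 30 N. I'll open, rise 8 mm and grip again.

>>> {"fn": "arm_command", "kwargs": {"moves": [[0, 0, -0.002, 0, 0, 0], [0, 0, -0.002, 0, 0, 0], [0, 0, -0.002, 0, 0, 0], [0, 0, -0.003, 0, 0, 0], [0, 0, -0.006, 0, 0, 0], [0, 0, -0.008, 0, 0, 0], [0, 0, -0.008, 0, 0, 0], [0, 0, -0.008, 0, 0, 0], [0, 0, -0.008, 0, 0, 0], [0, 0, -0.008, 0, 0, 0]], "gripper": 0.04}}

```text
time: 8.5
eef_pos: [466.0, -308.8, 43.0]
tool_rot: [-180.0, 0.0, 87.0]
ft_force: [-0.0, 0.3, 0.1]
finger_gap: 39.6
```

>>> {"fn": "arm_command", "kwargs": {"moves": [[0, 0, 0, 0, 0, 0], [0, 0, 0, 0, 0, 0], [0, 0, 0, 0, 0, 0], [0, 0, 0, 0, 0, 0], [0, 0, 0, 0, 0, 0], [0, 0, 0, 0, 0, 0], [0, 0, 0, 0, 0, 0], [0, 0, 0, 0, 0, 0], [0, 0, 0, 0, 0, 0], [0, 0, 0, 0, 0, 0]], "gripper": 0.01, "force": 50}}

```text
time: 9.5
eef_pos: [466.1, -308.9, 43.2]
tool_rot: [180.0, 0.0, 87.0]
ft_force: [-0.2, 1.4, 5.2]
finger_gap: 22.7
```

```bash
python3 - <<'E'
from h import *
s=r.read_state();p,d=cams.grab_frame('wrist');cv2.imwrite('pics/w6.png',cv2.resize(p[180:370,220:420],None,fx=4,fy=3.1));np.save('pics/w6.npy',d)
print(s['time'],s['eef_pos'],s['tool_rot'],s['ft_force'],s['ft_torque'],s['finger_gap'])
C=cam('wrist',s);h=cv2.cvtColor(p,cv2.COLOR_BGR2HSV)
uv=[(u,v) for v in range(230,340) for u in range(280,365)]
X=depthpt(C,uv,[d[v,u] for u,v in uv])
red=np.array([(h[v,u,0]<10 or h[v,u,0]>170) and h[v,u,1]>120 for u,v in uv])
t=red&(X[:,2]>92)&(X[:,2]<99);print(X[t].mean(0),X[t].min(0),X[t].max(0))
for u in (345,350,355,360):
  print(u,[(v,d[v,u].round(0)) for v in range(235,300,8)])
E
```

```text
9.5 [ 466.10170709 -308.89161588   43.17372786] [1.79993883e+02 1.24455877e-02 8.70327751e+01] [-0.1718688   1.38389907  5.20064095] [ 0.12645624  0.1240898  -0.01666362] 22.65415341234051
[ 464.79552228 -308.21359424   94.51418783] [ 453.6580229  -319.50154643   92.0004795 ] [ 477.43961153 -296.93867811   96.54684299]
345 [(235, np.float32(158.0)), (243, np.float32(160.0)), (251, np.float32(152.0)), (259, np.float32(152.0)), (267, np.float32(144.0)), (275, np.float32(133.0)), (283, np.float32(130.0)), (291, np.float32(130.0)), (299, np.float32(131.0))]
350 [(235, np.float32(159.0)), (243, np.float32(160.0)), (251, np.float32(142.0)), (259, np.float32(135.0)), (267, np.float32(127.0)), (275, np.float32(126.0)), (283, np.float32(125.0)), (291, np.float32(126.0)), (299, np.float32(125.0))]
355 [(235, np.float32(0.0)), (243, np.float32(159.0)), (251, np.float32(141.0)), (259, np.float32(134.0)), (267, np.float32(127.0)), (275, np.float32(122.0)), (283, np.float32(118.0)), (291, np.float32(119.0)), (299, np.float32(121.0))]
360 [(235, np.float32(157.0)), (243, np.float32(161.0)), (251, np.float32(142.0)), (259, np.float32(133.0)), (267, np.float32(127.0)), (275, np.float32(122.0)), (283, np.float32(118.0)), (291, np.float32(108.0)), (299, np.float32(105.0))]
```

View pics/w6.png

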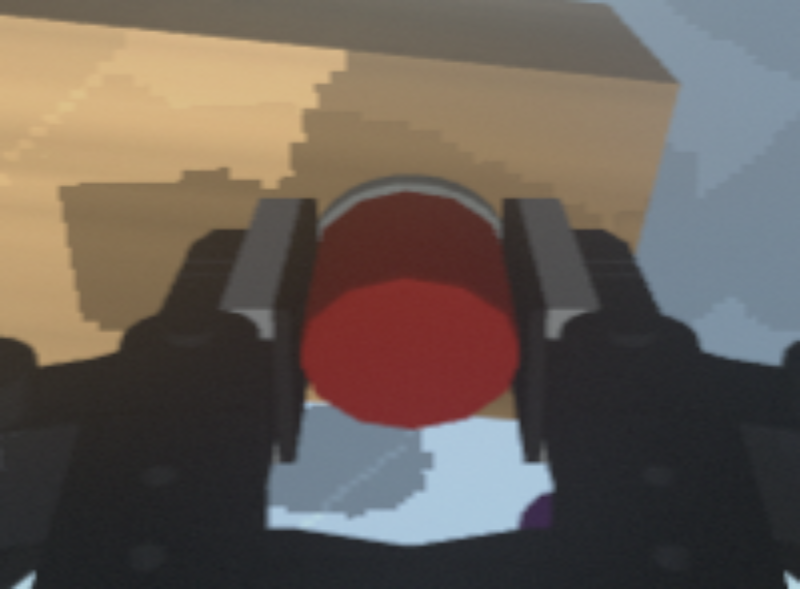

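>>> {"fn": "arm_command", "kwargs": {"moves": [[0, 0, -0.006, 0, 0, 0], [0, 0, -0.02, 0, 0, 0], [0, 0, -0.04, 0, 0, 0], [0, 0, -0.062, 0, 0, 0], [0, 0, -0.084, 0, 0, 0], [0, 0, -0.106, 0, 0, 0], [0, 0, -0.128, 0, 0, 0], [0.01, 0.0043, -0.148, 0, 0, 0], [0.03, 0.013, -0.164, 0, 0, 0], [0.06, 0.026, -0.172, 0, 0, 0]]}}

```text
time: 10.55
eef_pos: [495.2, -250.5, 217.6]
tool_rot: [179.9, 0.1, 86.9]
ft_force: [1.1, -0.0, -1.6]
finger_gap: 22.6
```

>>> {"fn": "arm_command", "kwargs": {"moves": [[0.037, 0.016, 0, 0, 0, 0], [0.075, 0.0325, 0, 0, 0, 0], [0.115, 0.05, 0, 0, 0, 0], [0.155, 0.067, 0, 0, 0, 0], [0.195, 0.0845, 0, 0, 0, 0], [0.232, 0.1005, 0, 0, 0, 0], [0.265, 0.115, 0, 0, 0, 0], [0.288, 0.125, 0, 0, 0, 0], [0.2996, 0.1296, 0, 0, 0, 0], [0.2996, 0.1296, 0, 0, 0, 0]]}}

```text
time: 11.55
eef_pos: [640.2, 43.4, 215.4]
tool_rot: [-180.0, -0.0, 87.1]
ft_force: [0.7, -0.3, -1.1]
finger_gap: 22.8
```

```bash
python3 - <<'E'
from h import *
s=r.read_state();p,d=cams.grab_frame('wrist');cv2.imwrite('pics/w7.png',p);np.save('pics/w7.npy',d)
print(s['time'],s['eef_pos'],s['tool_rot'],s['ft_force'],s['ft_torque'],s['finger_gap'],s['q'])
np.save('pics/w7s.npy',np.r_[s['eef_pos'],s['tool_rot']])
C=cam('wrist',s);print(proj(C,[(666,41.5,148)]))
E
```

```text
11.55 [640.18443551  43.3825315  215.37292521] [-1.79992047e+02 -3.88164614e-03  8.71230063e+01] [ 0.74532524 -0.34912093 -1.12109028] [-0.05486059  0.03438542 -0.00694317] 22.766248548486598 [-2.99959662e+00  1.65372699e+01  7.20613370e+01  3.86578968e-03
  9.14093539e+01 -9.01225084e+01]
[[320.45461553 240.31224033]]
```

View pics/w7.png

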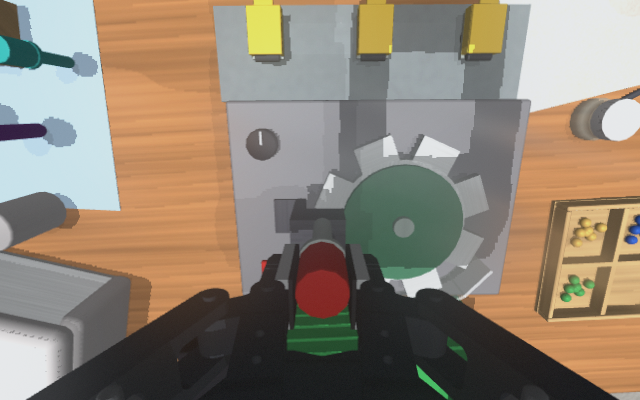

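>>> {"fn": "arm_command", "kwargs": {"moves": [[0, 0.008, 0, 0, 0, 0], [0, 0.022, 0, 0, 0, 0], [0, 0.038, 0, 0, 0, 0], [0, 0.05, 0, 0, 0, 0], [0, 0.055, 0, 0, 0, 0], [0, 0.055, 0, 0, 0, 0], [0, 0.055, 0, 0, 0, 0], [0, 0.055, 0, 0, 0, 0], [0, 0.055, 0, 0, 0, 0], [0, 0.055, 0, 0, 0, 0]]}}

```text
time: 12.6
eef_pos: [694.8, 39.4, 215.2]
tool_rot: [180.0, 0.0, 87.0]
ft_force: [0.6, 0.5, -1.1]
finger_gap: 22.7
```

```bash
python3 - <<'E'
from h import *
s=r.read_state();p,d=cams.grab_frame('wrist');cv2.imwrite('pics/w8.png',p);np.save('pics/w8.npy',d)
print(s['time'],s['eef_pos'],s['tool_rot'],s['ft_force'],s['finger_gap'])
np.save('pics/w8s.npy',np.r_[s['eef_pos'],s['tool_rot']])
C=cam('wrist',s);print(proj(C,[(666,41.5,148)]))
cv2.imwrite('pics/w8c.png',cv2.resize(p[110:260,260:400],None,fx=5,fy=4,interpolation=cv2.INTER_CUBIC))
E
```

```text
12.6 [694.78908785  39.4117611  215.24866745] [1.79986568e+02 6.78002047e-03 8.70375177e+01] [ 0.64469732  0.48581392 -1.10358066] 22.740425645808248
[[321.85169691 172.4481029 ]]
```

View pics/w8c.png

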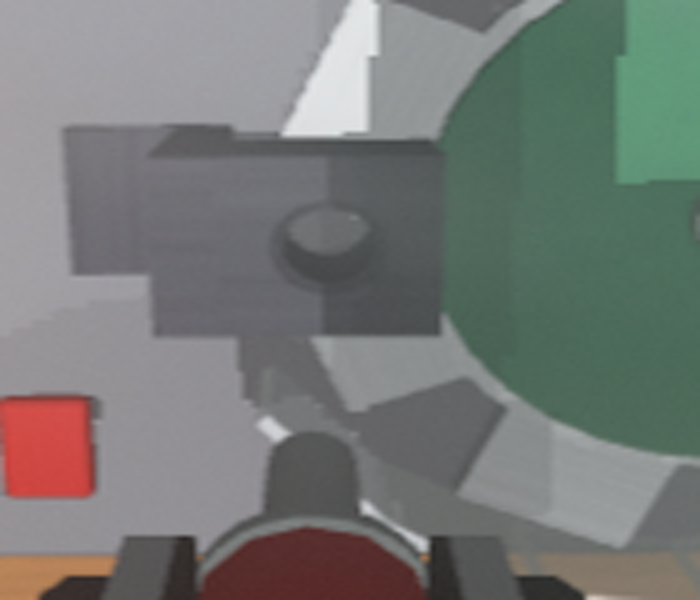

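View pics/w8.png

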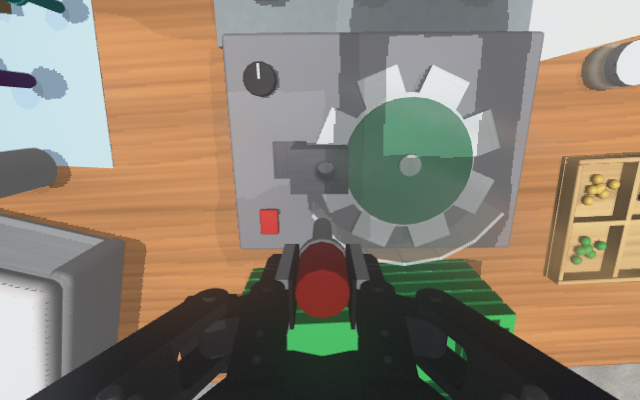

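```bash
python3 - <<'E'
from h import *
a=np.load('pics/w8s.npy');s=dict(eef_pos=a[:3],tool_rot=a[3:]);C=cam('wrist',s);d=np.load('pics/w8.npy')
T=cam('top');S=cam('scene')
c=(324.8,171.1)
print('bush',atz(C,[c],148),tri([(C,c),(T,(307,131.7))]),tri([(C,c),(S,(315.2,230.3))]))
for uv in [(300,160),(300,180),(340,160),(340,185)]: print(depthpt(C,[uv],[d[uv[1],uv[0]]]).round(1))
c0=cams.calibration('wrist');Ct=(C[0],C[1],np.linalg.inv(c0['hand_eye']))
for t in [(0,0,35),(0,-4,35),(0,-6,35),(0,-6,30),(-6,0,25),(6,0,25),(0,-12.5,-17),(-12.5,0,-17),(12.5,0,-17),(0,0,-51),(0,12,-51)]: print(t,proj(Ct,[t]).round(1))
E
```

```text
bush [[665.09845097  43.75298223 148.        ]] [664.0310348   42.41247789 154.52534202] [665.75955623  43.68606378 144.41977653]
[[655.7  25.9 149. ]]
[[670.8  24.8 148.4]]
[[657.2  55.3 149.2]]
[[676.3  54.7 148.2]]
(0, 0, 35) [[321.  223.5]]
(0, -4, 35) [[321.  217.9]]
(0, -6, 35) [[321.  215.1]]
(0, -6, 30) [[320.9 217.5]]
(-6, 0, 25) [[311.6 228.8]]
(6, 0, 25) [[330.2 228.8]]
(0, -12.5, -17) [[320.6 235.3]]
(-12.5, 0, -17) [[296.5 257.8]]
(12.5, 0, -17) [[344.8 257.8]]
(0, 0, -51) [[320.3 294.3]]
(0, 12, -51) [[320.4 319.1]]
```

>>> {"fn": "arm_command", "kwargs": {"moves": [[0.0003, -0.004, 0, 0, 0, 0], [0.0008, -0.011, 0, 0, 0, 0], [0.0014, -0.019, 0, 0, 0, 0], [0.002, -0.026, 0.002, 0, 0, 0], [0.0023, -0.0298, 0.008, 0, 0, 0], [0.0023, -0.0298, 0.016, 0, 0, 0], [0.0023, -0.0298, 0.022, 0, 0, 0], [0.0023, -0.0298, 0.026, 0, 0, 0], [0.0023, -0.0298, 0.027, 0, 0, 0], [0.0023, -0.0298, 0.027, 0, 0, 0]]}}

```text
time: 13.65
eef_pos: [665.4, 43.2, 187.7]
tool_rot: [-180.0, 0.0, 87.0]
ft_force: [0.4, 0.3, -1.4]
finger_gap: 22.7
```

```bash
python3 - <<'E'
from h import *
s=r.read_state();p,d=cams.grab_frame('wrist');cv2.imwrite('pics/w9.png',p);np.save('pics/w9.npy',d)
print(s['time'],s['eef_pos'],s['tool_rot'],s['ft_force'],s['finger_gap'])
C=cam('wrist',s);print(proj(C,[(665.2,43.6,148),(665.2,43.6,152),(659.2,43.6,156)]))
cv2.imwrite('pics/w9c.png',cv2.resize(p[150:290,250:390],None,fx=5,fy=4.2,interpolation=cv2.INTER_CUBIC))
p,d=cams.grab_frame('scene');cv2.imwrite('pics/s9.png',cv2.resize(p[150:290,240:400],None,fx=4.5,fy=4,interpolation=cv2.INTER_CUBIC))
E
```

```text
13.65 [665.41912967  43.17434792 187.69879449] [-1.79975024e+02  3.74425476e-03  8.70292024e+01] [ 0.36280872  0.29294896 -1.38005058] 22.667238121946717
[[321.61387626 220.90048768]
 [321.60533536 222.86298647]
 [321.10922486 216.34639232]]
```

View pics/w9c.png

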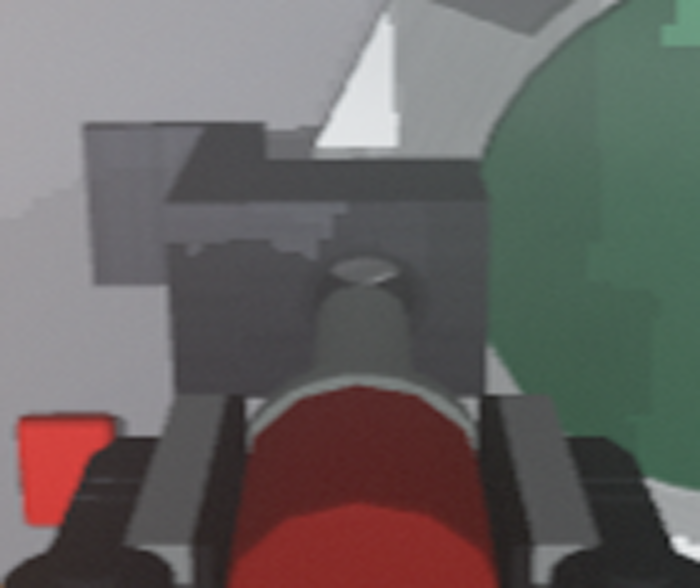

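View pics/s9.png

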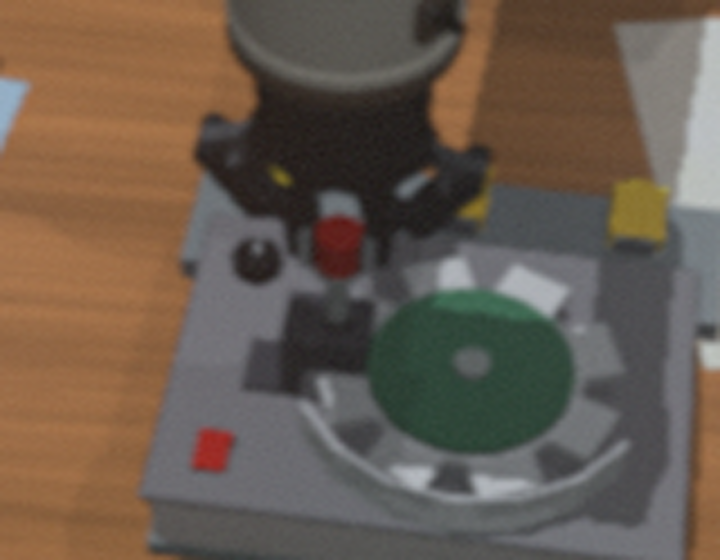

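>>> {"fn": "arm_command", "kwargs": {"moves": [[0, 0, 0.002, 0, 0, 0], [0, 0, 0.004, 0, 0, 0], [0, 0, 0.007, 0, 0, 0], [0, 0, 0.01, 0, 0, 0], [0, 0, 0.013, 0, 0, 0], [0, 0, 0.016, 0, 0, 0], [0, 0, 0.019, 0, 0, 0], [0, 0, 0.022, 0, 0, 0], [0, 0, 0.025, 0, 0, 0], [0, 0, 0.028, 0, 0, 0]]}}

```text
time: 14.75
eef_pos: [665.3, 43.2, 159.7]
tool_rot: [-180.0, 0.0, 87.0]
ft_force: [-0.6, 0.2, -1.0]
finger_gap: 22.6
```

Clean entry with no force. Now to the collar.

>>> {"fn": "arm_command", "kwargs": {"moves": [[0, 0, 0.004, 0, 0, 0], [0, 0, 0.008, 0, 0, 0], [0, 0, 0.012, 0, 0, 0], [0, 0, 0.016, 0, 0, 0], [0, 0, 0.02, 0, 0, 0], [0, 0, 0.023, 0, 0, 0], [0, 0, 0.025, 0, 0, 0], [0, 0, 0.027, 0, 0, 0], [0, 0, 0.028, 0, 0, 0], [0, 0, 0.028, 0, 0, 0]]}}

```text
time: 15.75
eef_pos: [665.3, 43.2, 131.9]
tool_rot: [-180.0, 0.0, 87.0]
ft_force: [-0.1, 0.2, -1.1]
finger_gap: 22.5
```

>>> {"fn": "arm_command", "kwargs": {"moves": [[0, 0, 0.0005, 0, 0, 0], [0, 0, 0.001, 0, 0, 0], [0, 0, 0.0015, 0, 0, 0], [0, 0, 0.002, 0, 0, 0], [0, 0, 0.0022, 0, 0, 0], [0, 0, 0.0022, 0, 0, 0], [0, 0, 0.0022, 0, 0, 0], [0, 0, 0.0022, 0, 0, 0], [0, 0, 0.0022, 0, 0, 0], [0, 0, 0.0022, 0, 0, 0]]}}

```text
time: 16.75
eef_pos: [665.5, 43.2, 131.2]
tool_rot: [179.9, 0.0, 87.0]
ft_force: [-5.2, 0.9, 10.7]
finger_gap: 22.2
```

```bash
python3 - <<'E'
from h import *
s=r.read_state();print(s['eef_pos'],s['ft_force'],s['finger_gap'])
p,d=cams.grab_frame('wrist');np.save('pics/w10.npy',d)
cv2.imwrite('pics/w10c.png',cv2.resize(p[170:330,240:400],None,fx=4.5,fy=3.6,interpolation=cv2.INTER_CUBIC))
E
```

```text
[665.53357804  43.20123177 131.1642623 ] [-5.18144346  0.92268021 10.73569779] 22.221592957514225
```

View pics/w10c.png

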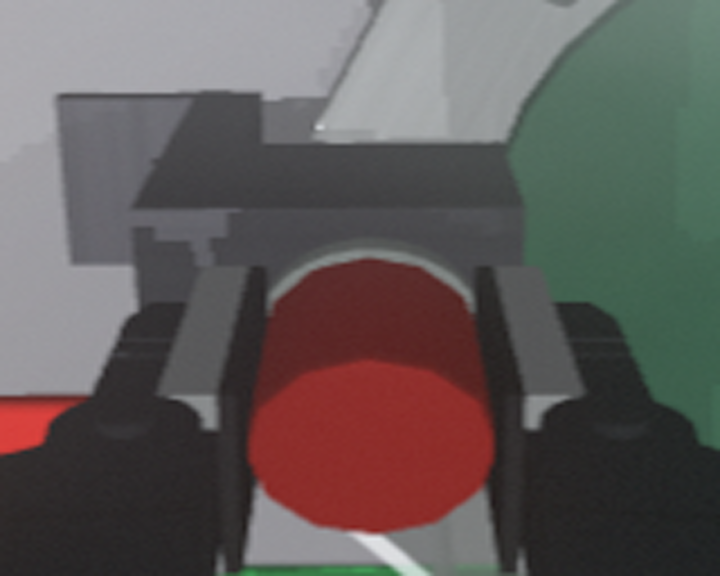

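Contact at TCP 131.2, exactly the seated height expected. I'll release, rise and check.

>>> {"fn": "arm_command", "kwargs": {"moves": [[0, 0, -0.0015, 0, 0, 0], [0, 0, -0.0015, 0, 0, 0], [0, 0, -0.0015, 0, 0, 0], [0, 0, -0.0015, 0, 0, 0], [0, 0, -0.0015, 0, 0, 0], [0, 0, -0.01, 0, 0, 0], [0, 0, -0.025, 0, 0, 0], [0, 0, -0.04, 0, 0, 0], [0, -0.01, -0.055, 0, 0, 0], [0, -0.03, -0.065, 0, 0, 0]], "gripper": 0.045}}

```text
time: 17.8
eef_pos: [635.5, 44.7, 196.8]
tool_rot: [179.9, 0.0, 87.0]
ft_force: [1.4, -0.1, -0.2]
finger_gap: 44.7
```

>>> {"fn": "arm_command", "kwargs": {"moves": [[0, -0.02, -0.002, 0, 0, 0], [0, -0.045, -0.005, 0, 0, 0], [0, -0.07, -0.005, 0, 0, 0], [0, -0.09, -0.005, 0, 0, 0], [0, -0.1, -0.005, 0, 0, 0], [0, -0.1, -0.005, 0, 0, 0], [0, -0.1, -0.005, 0, 0, 0], [0, -0.1, -0.005, 0, 0, 0], [0, -0.1, -0.005, 0, 0, 0], [0, -0.1, -0.005, 0, 0, 0]], "gripper": 0.0}}

```text
time: 18.8
eef_pos: [535.8, 49.9, 199.5]
tool_rot: [-180.0, 0.0, 87.0]
ft_force: [-0.0, 0.3, 0.1]
finger_gap: 0.1
```

```bash
python3 - <<'E'
from h import *
s=r.read_state();print(s['time'],s['eef_pos'],s['tool_rot'],s['ft_force'],s['finger_gap'])
np.save('pics/w11s.npy',np.r_[s['eef_pos'],s['tool_rot']])
p,d=cams.grab_frame('wrist');cv2.imwrite('pics/w11.png',p);np.save('pics/w11.npy',d)
p,d=cams.grab_frame('scene');cv2.imwrite('pics/s11.png',p);np.save('pics/s11.npy',d);cv2.imwrite('pics/s11c.png',cv2.resize(p[150:310,230:430],None,fx=4,fy=3.5,interpolation=cv2.INTER_CUBIC))
E
```

```text
18.8 [535.817758    49.90244091 199.48238026] [-1.79965005e+02  6.73100988e-03  8.70314749e+01] [-0.00776179  0.27457931  0.14144193] 0.09808604148001682
```

View pics/w11.png

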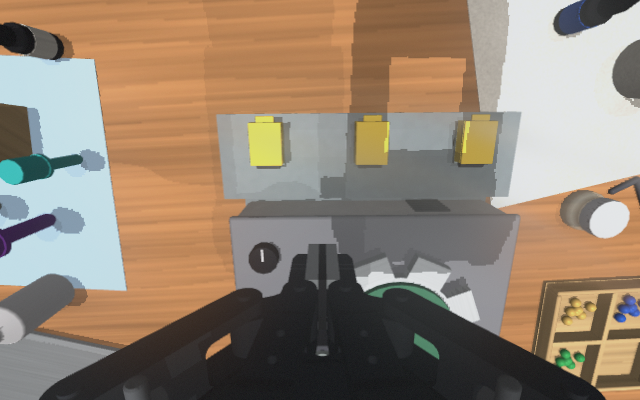

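View pics/s11c.png

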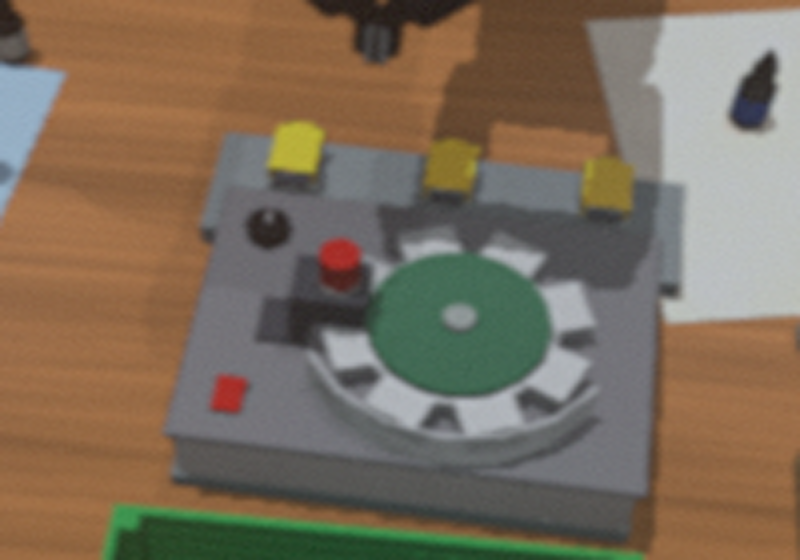

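Pin stands in the bush with the collar on its top face (s11c 340,262). Next, the caps and the knob height.

```bash
python3 - <<'E'
from h import *
S=cam('scene');ds=np.load('pics/s11.npy')
print('knob top',depthpt(S,[(315,219)],[np.median(ds[218:221,313:318])]))
a=np.load('pics/w11s.npy');C=cam('wrist',dict(eef_pos=a[:3],tool_rot=a[3:]));p=cv2.imread('pics/w11.png');d=np.load('pics/w11.npy')
h=cv2.cvtColor(p,cv2.COLOR_BGR2HSV);m=cv2.inRange(h,(18,120,80),(35,255,255));m[:, :200]=0;m[:,510:]=0;m[200:]=0
k,l,st,ce=cv2.connectedComponentsWithStats(m)
for i in range(1,k):
    if st[i,4]<200: continue
    vv,uu=np.nonzero(l==i);X=depthpt(C,np.c_[uu,vv],d[vv,uu]);t=np.abs(X[:,2]-52)<3
    Y=X[t];rect=cv2.minAreaRect(Y[:,:2].astype(np.float32))
    print(st[i],len(Y),Y.mean(0).round(1),rect,np.median(Y[:,2]))
# closed fingertip in tool coords
c0=cams.calibration('wrist');Ct=(C[0],C[1],np.linalg.inv(c0['hand_eye']))
for uv in [(316,246),(327,246),(316,252),(318,262)]: print(depthpt(Ct,[uv],[d[uv[1],uv[0]]]).round(1))
E
```

```text
knob top [[659.60078891  41.97001036 182.05616872]]
[ 356  115   33   50 1492] 1456 [493.  101.4  52.5] ((492.5299377441406, 101.7476577758789), (31.765050888061523, 47.57426834106445), 88.21680450439453) 52.69564227549179
[ 248  116   35   50 1519] 1472 [488.8  -2.7  52.5] ((487.96734619140625, -2.650331497192383), (31.65627670288086, 47.38611602783203), 86.92048645019531) 52.62826107308419
[ 456  121   39   43 1087] 1028 [504.8 203.4  52.6] ((500.1748046875, 205.8688507080078), (32.29154586791992, 41.10901641845703), 87.93799591064453) 52.61319929359345
[[ -2.1 -12.4 -30. ]]
[[  3.  -12.5 -30.2]]
[[ -1.9 -12.7 -37.3]]
[[ -1.  -12.2 -46. ]]
```

>>> {"fn": "arm_command", "kwargs": {"moves": [[0.012, -0.011, 0.005, 0, 0, 0], [0.03, -0.026, 0.02, 0, 0, 0], [0.044, -0.039, 0.042, 0, 0, 0], [0.0495, -0.0434, 0.065, 0, 0, 0], [0.0495, -0.0434, 0.088, 0, 0, 0], [0.0495, -0.0434, 0.11, 0, 0, 0], [0.0495, -0.0434, 0.13, 0, 0, 0], [0.0495, -0.0434, 0.146, 0, 0, 0], [0.0495, -0.0434, 0.158, 0, 0, 0], [0.0495, -0.0434, 0.162, 0, 0, 0]]}}

```text
time: 19.9
eef_pos: [493.8, 101.9, 36.7]
tool_rot: [-179.9, 0.0, 87.0]
ft_force: [0.6, 0.3, 0.6]
finger_gap: 0.1
```

```bash
python3 - <<'E'
from h import *
s=r.read_state();print(s['time'],s['eef_pos'],s['ft_force'])
p,d=cams.grab_frame('wrist');cv2.imwrite('pics/w12.png',p)
E
```

```text
19.9 [493.84616095 101.94067897  36.66722311] [0.56214629 0.32473107 0.59216183]
```

View pics/w12.png

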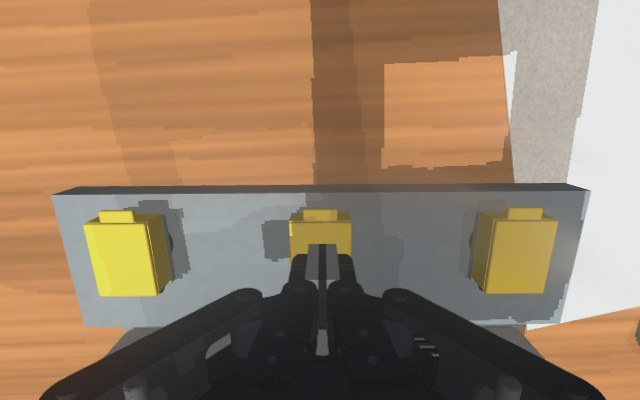

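Tips are centred over the mid cap (320,245). I'll press in small steps.

>>> {"fn": "arm_command", "kwargs": {"moves": [[0, 0, 0.001, 0, 0, 0], [0, 0, 0.002, 0, 0, 0], [0, 0, 0.003, 0, 0, 0], [0, 0, 0.004, 0, 0, 0], [0, 0, 0.005, 0, 0, 0], [0, 0, 0.006, 0, 0, 0], [0, 0, 0.007, 0, 0, 0], [0, 0, 0.0075, 0, 0, 0], [0, 0, 0.008, 0, 0, 0], [0, 0, 0.008, 0, 0, 0]]}}

```text
time: 20.95
eef_pos: [494.7, 101.6, 29.8]
tool_rot: [-180.0, 0.0, 87.0]
ft_force: [0.1, -0.3, -0.2]
finger_gap: -0.1
```

>>> {"fn": "arm_command", "kwargs": {"moves": [[0, 0, 0.001, 0, 0, 0], [0, 0, 0.002, 0, 0, 0], [0, 0, 0.003, 0, 0, 0], [0, 0, 0.004, 0, 0, 0], [0, 0, 0.004, 0, 0, 0], [0, 0, 0.004, 0, 0, 0], [0, 0, 0.004, 0, 0, 0], [0, 0, 0.004, 0, 0, 0], [0, 0, 0.004, 0, 0, 0], [0, 0, 0.004, 0, 0, 0]]}}

```text
time: 21.95
eef_pos: [494.9, 101.7, 28.1]
tool_rot: [179.9, 0.0, 87.0]
ft_force: [-19.3, -1.3, 42.6]
finger_gap: 0.2
```

Mid: 43 N with no give (contact at TCP≈28.3), so it's tight. On to the left cap.

>>> {"fn": "arm_command", "kwargs": {"moves": [[0, 0, -0.004, 0, 0, 0], [0, 0, -0.012, 0, 0, 0], [0.01, 0, -0.018, 0, 0, 0], [0.03, 0, -0.02, 0, 0, 0], [0.055, 0, -0.02, 0, 0, 0], [0.08, 0, -0.02, 0, 0, 0], [0.098, 0, -0.018, 0, 0, 0], [0.1045, 0, -0.014, 0, 0, 0], [0.1045, 0, -0.008, 0, 0, 0], [0.1045, 0, -0.005, 0, 0, 0]]}}

```text
time: 22.95
eef_pos: [499.7, 205.6, 30.0]
tool_rot: [-179.9, 0.0, 87.0]
ft_force: [0.5, 0.2, 0.9]
finger_gap: 0.2
```

>>> {"fn": "arm_command", "kwargs": {"moves": [[0, 0, 0.001, 0, 0, 0], [0, 0, 0.002, 0, 0, 0], [0, 0, 0.003, 0, 0, 0], [0, 0, 0.0035, 0, 0, 0], [0, 0, 0.004, 0, 0, 0], [0, 0, 0.004, 0, 0, 0], [0, 0, 0.004, 0, 0, 0], [0, 0, 0.004, 0, 0, 0], [0, 0, 0.004, 0, 0, 0], [0, 0, 0.004, 0, 0, 0]]}}

```text
time: 23.95
eef_pos: [500.0, 205.6, 28.6]
tool_rot: [180.0, -0.0, 87.0]
ft_force: [-15.6, -0.9, 30.6]
finger_gap: 0.0
```

Left: 31 N, no give. That leaves the right; I'll tap it to prove it.

>>> {"fn": "arm_command", "kwargs": {"moves": [[0, 0, -0.004, 0, 0, 0], [0, 0, -0.014, 0, 0, 0], [-0.02, 0, -0.02, 0, 0, 0], [-0.055, 0, -0.02, 0, 0, 0], [-0.095, 0, -0.02, 0, 0, 0], [-0.135, 0.001, -0.02, 0, 0, 0], [-0.17, 0.001, -0.02, 0, 0, 0], [-0.197, 0.001, -0.018, 0, 0, 0], [-0.209, 0.001, -0.01, 0, 0, 0], [-0.209, 0.001, -0.005, 0, 0, 0]]}}

```text
time: 24.95
eef_pos: [490.2, -4.1, 31.4]
tool_rot: [-180.0, 0.0, 86.9]
ft_force: [-0.8, 0.4, -0.1]
finger_gap: -0.4
```

>>> {"fn": "arm_command", "kwargs": {"moves": [[0, 0, 0.001, 0, 0, 0], [0, 0, 0.002, 0, 0, 0], [0, 0, 0.003, 0, 0, 0], [0, 0, 0.004, 0, 0, 0], [0, 0, 0.005, 0, 0, 0], [0, 0, 0.005, 0, 0, 0], [0, 0, 0.005, 0, 0, 0], [0, 0, 0.005, 0, 0, 0], [0, 0, 0.005, 0, 0, 0], [0, 0, 0.005, 0, 0, 0]]}}

```text
time: 25.95
eef_pos: [490.4, -2.9, 26.8]
tool_rot: [180.0, 0.0, 87.0]
ft_force: [0.1, 0.9, 2.7]
finger_gap: -0.1
```

Right is giving (26.8 with only 3 N). I'll press to its hard stop.

>>> {"fn": "arm_command", "kwargs": {"moves": [[0, 0, 0.001, 0, 0, 0], [0, 0, 0.002, 0, 0, 0], [0, 0, 0.003, 0, 0, 0], [0, 0, 0.004, 0, 0, 0], [0, 0, 0.005, 0, 0, 0], [0, 0, 0.0055, 0, 0, 0], [0, 0, 0.006, 0, 0, 0], [0, 0, 0.006, 0, 0, 0], [0, 0, 0.006, 0, 0, 0], [0, 0, 0.006, 0, 0, 0]]}}

```text
time: 26.95
eef_pos: [490.5, -2.9, 22.3]
tool_rot: [180.0, 0.0, 87.0]
ft_force: [-12.2, 2.4, 32.4]
finger_gap: -0.4
```

Right bolt dropped about 6.2 mm and then stopped hard, so it's the loose one. I'll back off, open the gripper and measure the sunk cap.

>>> {"fn": "arm_command", "kwargs": {"moves": [[0, 0, -0.004, 0, 0, 0], [0, 0, -0.015, 0, 0, 0], [0, 0, -0.035, 0, 0, 0], [0, 0.005, -0.055, 0, 0, 0], [0, 0.015, -0.075, 0, 0, 0], [0, 0.025, -0.095, 0, 0, 0], [0, 0.033, -0.11, 0, 0, 0], [0, 0.035, -0.12, 0, 0, 0], [0, 0.035, -0.12, 0, 0, 0], [0, 0.035, -0.12, 0, 0, 0]], "gripper": 0.048}}

```text
time: 27.95
eef_pos: [524.7, -4.6, 140.2]
tool_rot: [-179.9, 0.0, 87.0]
ft_force: [0.6, 1.1, -0.8]
finger_gap: 48.3
```

```bash
python3 - <<'E'
from h import *
s=r.read_state();print(s['time'],s['eef_pos'],s['tool_rot'],s['ft_force'],s['q'])
p,d=cams.grab_frame('wrist');cv2.imwrite('pics/w13.png',p);np.save('pics/w13.npy',d)
C=cam('wrist',s)
h=cv2.cvtColor(p,cv2.COLOR_BGR2HSV);m=cv2.inRange(h,(18,120,80),(35,255,255))
k,l,st,ce=cv2.connectedComponentsWithStats(m)
for i in range(1,k):
    if st[i,4]<400: continue
    vv,uu=np.nonzero(l==i);X=depthpt(C,np.c_[uu,vv],d[vv,uu]);z=np.percentile(X[:,2],60);t=np.abs(X[:,2]-z)<2.5
    Y=X[t];print(st[i],len(Y),cv2.minAreaRect(Y[:,:2].astype(np.float32)),z)
vv,uu=np.mgrid[40:400:4,150:500:4];
X=depthpt(C,np.c_[uu.ravel(),vv.ravel()],d[vv,uu].ravel())
g=(X[:,0]>560)&(X[:,0]<640)&(X[:,1]>-50)&(X[:,1]<30)&(X[:,2]<120)&(X[:,2]>91)
print('deck knob',X[g].min(0) if g.any() else None,X[g].max(0) if g.any() else None)
E
```

```text
27.95 [524.70875789  -4.55718029 140.21386654] [-1.79947961e+02  3.27511660e-03  8.70331255e+01] [ 0.5981157   1.12970135 -0.75285575] [-8.90799118e+00  4.60309125e+00  9.48583416e+01 -8.76174526e-03
  8.05899873e+01 -9.59396787e+01]
[ 426  127   47   59 2352] 2052 ((492.5649719238281, 101.30274200439453), (32.86355972290039, 46.874332427978516), 87.36979675292969) 52.4459319853105
[ 543  126   62   60 2435] 2038 ((497.6564025878906, 206.4165496826172), (33.53707504272461, 47.935813903808594), 86.00770568847656) 52.282898605749494
[ 302  128   38   58 2068] 1927 ((488.2637634277344, -3.3352718353271484), (30.932466506958008, 47.23627471923828), 87.7384262084961) 46.317866107029076
deck knob [579.56818244 -19.90185378  92.21661145] [605.09166757   5.00463433 101.3706762 ]
```

View pics/w13.png

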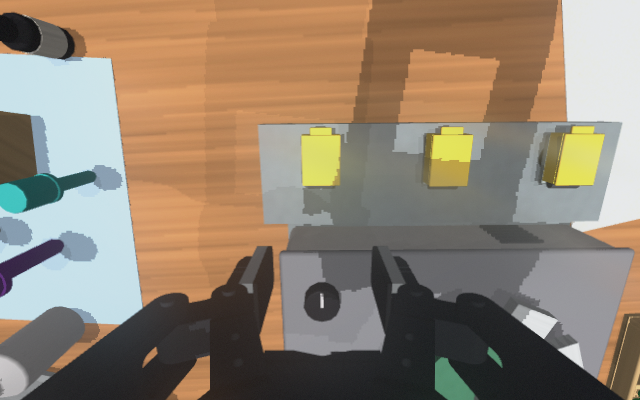

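Right cap top is at 46.3 against 52.4 for the others, so it has sunk. Next I'll work out the tilted pinch and the hinge arc.

```bash
cat > arc.py <<'E'
from h import *
H=np.array([513.2,-4.5,32.9]);YW=87.03
a=np.radians(YW-90);MX=np.array([np.cos(a),np.sin(a),0]);MY=np.array([-np.sin(a),np.cos(a),0]);MZ=np.array([0,0,1.])
def pose(th,tau,up=0,C0=(-27.6,7.6),k=32,H=H):
    th,tau=np.radians([th,tau])
    cx=C0[0]*np.cos(th)+C0[1]*np.sin(th);cz=-C0[0]*np.sin(th)+C0[1]*np.cos(th)
    C=H+cx*MX+(cz+up)*MZ
    tz=-np.sin(tau)*MX-np.cos(tau)*MZ; ty=np.cos(tau)*MX-np.sin(tau)*MZ
    return C+k*tz, np.c_[MY,ty,tz]
def rows(s,poses):
    R0=R.from_euler('xyz',s['tool_rot'],degrees=True).as_matrix();p0=s['eef_pos']
    for p,Rm in poses:
        print(np.r_[R0.T@(p-p0)/1000,R.from_matrix(R0.T@Rm).as_rotvec()].round(4).tolist(),p.round(1))
E
python3 - <<'E'
from arc import *
s=r.read_state()
rows(s,[pose(0,t,u) for t,u in [(0,60),(-10,60),(-20,60),(-30,60),(-40,60),(-50,60),(-50,0)]])
E
```

```text
[-0.0006, -0.0389, 0.0715, -0.0013, -0.0, 0.0] [485.6  -3.1  68.5]
[-0.0006, -0.0333, 0.071, -0.1759, -0.0, 0.0] [491.2  -3.4  69. ]
[-0.0006, -0.0279, 0.0696, -0.3504, -0.0, 0.0] [496.6  -3.6  70.4]
[-0.0006, -0.0229, 0.0672, -0.5249, -0.0, 0.0] [501.6  -3.9  72.8]
[-0.0006, -0.0183, 0.064, -0.6995, -0.0, 0.0] [506.2  -4.1  76. ]
[-0.0006, -0.0144, 0.0601, -0.874, -0.0, 0.0] [510.1  -4.3  79.9]
[-0.0006, -0.0143, 0.1201, -0.874, -0.0, 0.0] [510.1  -4.3  19.9]
```

>>> {"fn": "arm_command", "kwargs": {"moves": [[-0.0006, -0.002, 0.005, -0.05, 0, 0], [-0.0006, -0.004, 0.012, -0.16, 0, 0], [-0.0006, -0.006, 0.022, -0.28, 0, 0], [-0.0006, -0.008, 0.032, -0.4, 0, 0], [-0.0006, -0.01, 0.042, -0.53, 0, 0], [-0.0006, -0.012, 0.05, -0.66, 0, 0], [-0.0006, -0.0135, 0.056, -0.78, 0, 0], [-0.0006, -0.0144, 0.06, -0.85, 0, 0], [-0.0006, -0.0144, 0.06, -0.874, 0, 0], [-0.0006, -0.0144, 0.06, -0.874, 0, 0]]}}

```text
time: 29.0
eef_pos: [509.3, -4.3, 79.0]
tool_rot: [130.0, -0.0, 87.0]
ft_force: [0.0, 0.8, -0.9]
finger_gap: 48.0
```

```bash
python3 - <<'E'
from arc import *
s=r.read_state();print(s['time'],s['eef_pos'],s['tool_rot'],s['ft_force'],s['q'],s['finger_gap'])
p,d=cams.grab_frame('wrist');cv2.imwrite('pics/w14.png',p);np.save('pics/w14.npy',d)
p,d=cams.grab_frame('scene');cv2.imwrite('pics/s14.png',cv2.resize(p[100:260,230:430],None,fx=4,fy=3.5))
rows(s,[pose(0,-50,u) for u in (60,40,20,10,0)])
E
```

```text
29.0 [509.32887066  -4.30820601  79.02399424] [ 1.30032946e+02 -3.11780169e-02  8.69893705e+01] [ 0.04211634  0.77756926 -0.87225311] [ -16.00226817  -20.3293267   139.88031139   41.98782481   14.94048017
 -139.42785139] 47.959065895181375
[0.0, 0.0012, 0.0, -0.0006, 0.0002, -0.0009] [510.1  -4.3  79.9]
[-0.0, -0.0141, 0.0129, -0.0006, 0.0002, -0.0009] [510.1  -4.3  59.9]
[-0.0, -0.0294, 0.0258, -0.0006, 0.0002, -0.0009] [510.1  -4.3  39.9]
[-0.0, -0.0371, 0.0322, -0.0006, 0.0002, -0.0009] [510.1  -4.3  29.9]
[-0.0, -0.0447, 0.0386, -0.0006, 0.0002, -0.0009] [510.1  -4.3  19.9]
```

View pics/w14.png

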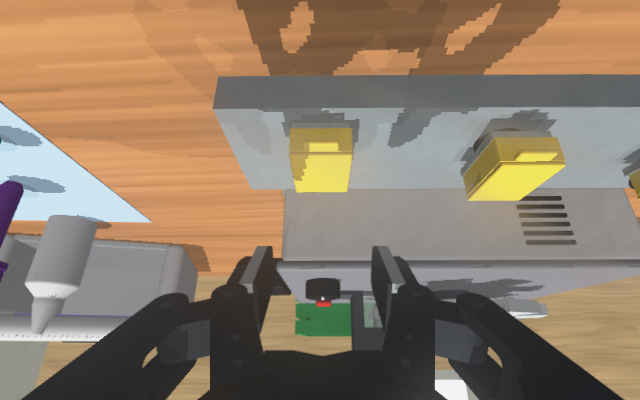

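View pics/s14.png

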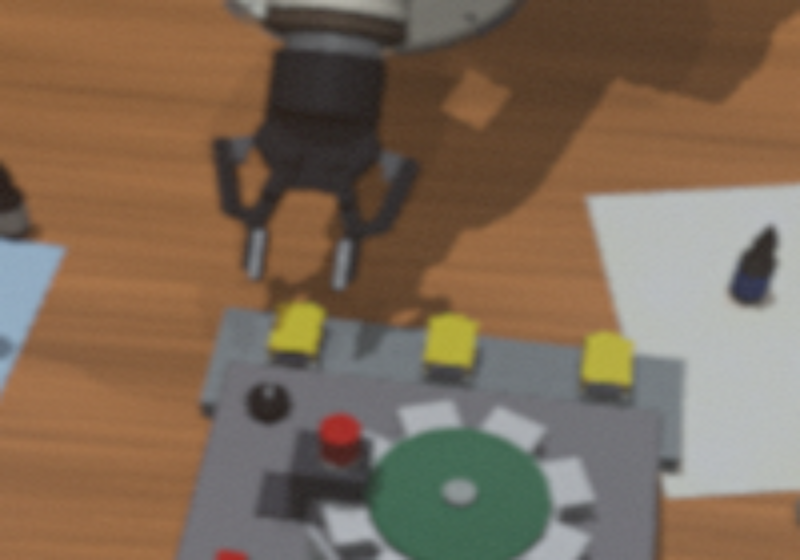

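The wrist is near its limit (q5 = 15°) at −50° tilt. I'll use −35° instead, and finish at +20° with some slip in the pads.

```bash
python3 - <<'E'
from arc import *
s=r.read_state()
rows(s,[pose(0,t,u,(-27,7),34) for t,u in [(-50,60),(-45,55),(-40,50),(-35,45),(-35,30),(-35,15),(-35,8)]])
E
```

```text
[0.0001, -0.001, 0.0028, 0.0001, -0.0, -0.0001] [512.2  -4.5  78. ]
[0.0001, -0.0078, 0.0059, 0.0874, -0.0, -0.0001] [510.2  -4.3  70.9]
[0.0001, -0.0145, 0.0087, 0.1746, -0.0, -0.0001] [508.1  -4.2  63.9]
[0.0001, -0.0213, 0.0113, 0.2619, -0.0, -0.0001] [505.7  -4.1  57. ]
[0.0001, -0.0327, 0.021, 0.2619, -0.0, -0.0001] [505.7  -4.1  42. ]
[0.0001, -0.0442, 0.0306, 0.2619, -0.0, -0.0001] [505.7  -4.1  27. ]
[0.0001, -0.0496, 0.0351, 0.2619, -0.0, -0.0001] [505.7  -4.1  20. ]
```

>>> {"fn": "arm_command", "kwargs": {"moves": [[0.0001, -0.001, 0.0028, 0.01, 0, 0], [0.0001, -0.0078, 0.0059, 0.0874, 0, 0], [0.0001, -0.0145, 0.0087, 0.1746, 0, 0], [0.0001, -0.0213, 0.0113, 0.2619, 0, 0], [0.0001, -0.025, 0.0145, 0.2619, 0, 0], [0.0001, -0.0327, 0.021, 0.2619, 0, 0], [0.0001, -0.0385, 0.0258, 0.2619, 0, 0], [0.0001, -0.0442, 0.0306, 0.2619, 0, 0], [0.0001, -0.0442, 0.0306, 0.2619, 0, 0], [0.0001, -0.0442, 0.0306, 0.2619, 0, 0]]}}

```text
time: 30.1
eef_pos: [505.7, -4.1, 27.0]
tool_rot: [144.9, -0.0, 87.0]
ft_force: [0.1, 0.6, 0.6]
finger_gap: 47.8
```

```bash
python3 - <<'E'
from arc import *
s=r.read_state();print(s['time'],s['eef_pos'],s['tool_rot'],s['ft_force'],s['q'],s['finger_gap'])
p,d=cams.grab_frame('wrist');cv2.imwrite('pics/w15.png',p);np.save('pics/w15.npy',d)
rows(s,[pose(0,-35,u,(-27,7),34) for u in (15,10,5,2,0)])
E
```

```text
30.1 [505.747569    -4.14843453  27.00269144] [ 1.44941970e+02 -4.39304678e-04  8.70202382e+01] [0.07953193 0.62149777 0.57790558] [ -13.29495289  -11.01451394  132.38383241   14.25916715   24.68384051
 -111.47618338] 47.81699224472465
[0.0, -0.0, -0.0001, 0.001, 0.0001, -0.0001] [505.7  -4.1  27. ]
[0.0, -0.0029, 0.004, 0.001, 0.0001, -0.0001] [505.7  -4.1  22. ]
[0.0, -0.0057, 0.0081, 0.001, 0.0001, -0.0001] [505.7  -4.1  17. ]
[0.0, -0.0075, 0.0106, 0.001, 0.0001, -0.0001] [505.7  -4.1  14. ]
[0.0, -0.0086, 0.0122, 0.001, 0.0001, -0.0001] [505.7  -4.1  12. ]
```

View pics/w15.png

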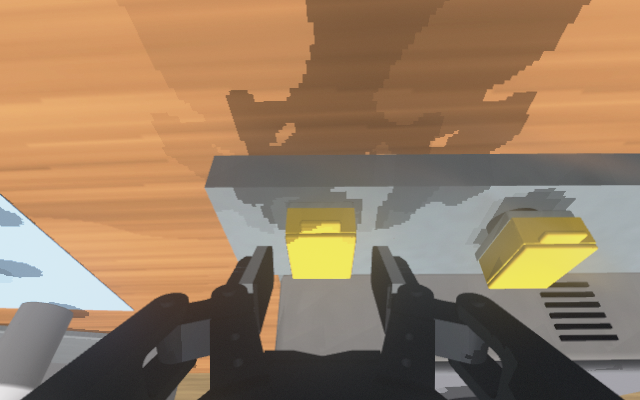

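>>> {"fn": "arm_command", "kwargs": {"moves": [[0, -0.001, 0.0014, 0, 0, 0], [0, -0.0029, 0.004, 0, 0, 0], [0, -0.0043, 0.006, 0, 0, 0], [0, -0.0057, 0.0081, 0, 0, 0], [0, -0.0066, 0.0094, 0, 0, 0], [0, -0.0075, 0.0106, 0, 0, 0], [0, -0.0082, 0.0116, 0, 0, 0], [0, -0.0086, 0.0122, 0, 0, 0], [0, -0.0086, 0.0122, 0, 0, 0], [0, -0.0086, 0.0122, 0, 0, 0]]}}

```text
time: 31.15
eef_pos: [506.0, -4.1, 12.4]
tool_rot: [144.9, 0.0, 87.0]
ft_force: [0.3, -0.4, 1.0]
finger_gap: 47.8
```

```bash
python3 - <<'E'
from arc import *
s=r.read_state();print(s['time'],s['eef_pos'],s['tool_rot'],s['ft_force'],s['q'],s['finger_gap'])
p,d=cams.grab_frame('wrist');cv2.imwrite('pics/w16.png',p);np.save('pics/w16.npy',d)
E
```

```text
31.15 [505.97070082  -4.14383113  12.3879857 ] [1.44928694e+02 7.53008441e-03 8.70316689e+01] [ 0.29529886 -0.40056319  0.98289566] [ -13.28654195   -9.1736561   133.14427      15.81929515   22.15728014
 -113.18274318] 47.84858212731787
```

View pics/w16.png

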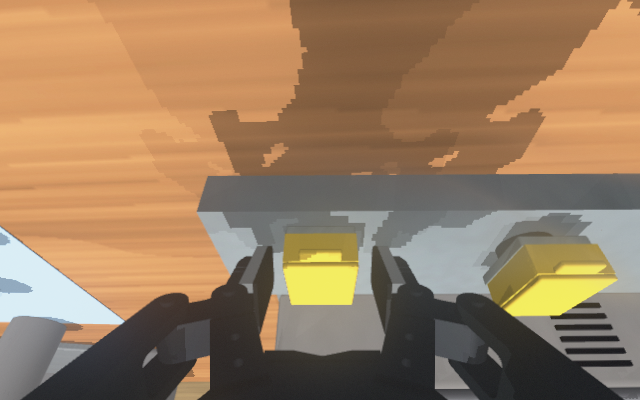

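>>> {"fn": "arm_command", "kwargs": {"moves": [[0, 0, 0, 0, 0, 0], [0, 0, 0, 0, 0, 0], [0, 0, 0, 0, 0, 0], [0, 0, 0, 0, 0, 0], [0, 0, 0, 0, 0, 0], [0, 0, 0, 0, 0, 0], [0, 0, 0, 0, 0, 0], [0, 0, 0, 0, 0, 0], [0, 0, 0, 0, 0, 0], [0, 0, 0, 0, 0, 0]], "gripper": 0.02, "force": 25}}

```text
time: 32.2
eef_pos: [505.9, -4.5, 12.5]
tool_rot: [144.9, 0.0, 87.0]
ft_force: [-8.5, -7.8, 6.4]
finger_gap: 31.4
```

```bash
python3 - <<'E'
from arc import *
s=r.read_state();print(s['time'],s['eef_pos'],s['tool_rot'],s['ft_force'],s['ft_torque'],s['finger_gap'])
p,d=cams.grab_frame('wrist');cv2.imwrite('pics/w17.png',cv2.resize(p[170:370,220:440],None,fx=3.5,fy=2.9))
rows(s,[pose(t,t-35,0,(-27,7),34) for t in range(0,31,3)])
E
```

```text
32.2 [505.93532785  -4.49137758  12.49335156] [1.44916962e+02 4.32563606e-02 8.70242449e+01] [-8.47344069 -7.8268446   6.39630967] [-1.02336322  0.75185229 -0.54792126] 31.359583351548864
[0.0004, -0.0005, 0.0002, 0.0014, 0.0007, 0.0004] [505.7  -4.1  12. ]
[0.0004, -0.0011, -0.0007, 0.0538, 0.0007, 0.0003] [504.6  -4.1  12.5]
[0.0004, -0.0017, -0.0017, 0.1062, 0.0007, 0.0003] [503.6  -4.   12.9]
[0.0004, -0.0022, -0.0028, 0.1585, 0.0007, 0.0003] [502.5  -3.9  13.5]
[0.0004, -0.0027, -0.0038, 0.2109, 0.0007, 0.0003] [501.5  -3.9  14.1]
[0.0004, -0.0031, -0.0049, 0.2632, 0.0007, 0.0003] [500.6  -3.8  14.7]
[0.0004, -0.0035, -0.006, 0.3156, 0.0007, 0.0002] [499.6  -3.8  15.4]
[0.0004, -0.0038, -0.0071, 0.368, 0.0007, 0.0002] [498.7  -3.8  16.1]
[0.0004, -0.0041, -0.0082, 0.4203, 0.0007, 0.0002] [497.9  -3.7  16.9]
[0.0004, -0.0043, -0.0094, 0.4727, 0.0007, 0.0002] [497.1  -3.7  17.7]
[0.0004, -0.0044, -0.0105, 0.525, 0.0008, 0.0002] [496.3  -3.6  18.6]
```

View pics/w17.png

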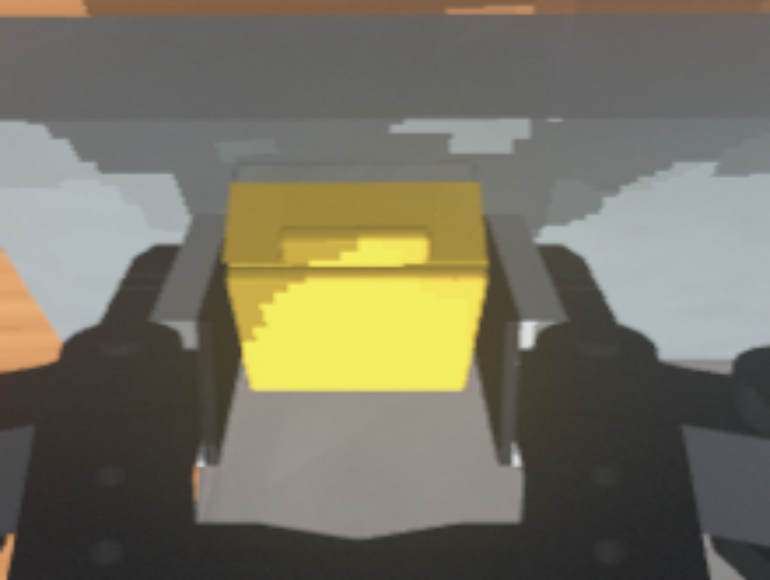

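Pinched (gap 31.4). First 30° of the arc, then a force check.

>>> {"fn": "arm_command", "kwargs": {"moves": [[0, -0.0006, -0.0009, 0.052, 0, 0], [0, -0.0012, -0.0019, 0.105, 0, 0], [0, -0.0017, -0.003, 0.157, 0, 0], [0, -0.0022, -0.004, 0.21, 0, 0], [0, -0.0026, -0.0051, 0.262, 0, 0], [0, -0.003, -0.0062, 0.314, 0, 0], [0, -0.0033, -0.0073, 0.367, 0, 0], [0, -0.0036, -0.0084, 0.419, 0, 0], [0, -0.0038, -0.0096, 0.471, 0, 0], [0, -0.0039, -0.0107, 0.524, 0, 0]]}}

```text
time: 33.25
eef_pos: [496.7, -4.0, 19.3]
tool_rot: [175.0, 0.1, 87.0]
ft_force: [-3.2, -2.8, 5.5]
finger_gap: 31.3
```

```bash
python3 - <<'E'
from arc import *
s=r.read_state();print(s['time'],s['eef_pos'],s['tool_rot'],s['ft_force'],s['q'],s['finger_gap'])
p,d=cams.grab_frame('wrist');cv2.imwrite('pics/w18.png',cv2.resize(p[170:370,220:440],None,fx=3.5,fy=2.9))
print(pose(30,-5,0,(-27,7),34)[0])
s2=dict(s);s2['eef_pos']=pose(30,-5,0,(-27,7),34)[0];s2['tool_rot']=[180-5,0,87.03]
s2['tool_rot']=R.from_matrix(pose(30,-5)[1]).as_euler('xyz',degrees=True)
rows(s2,[pose(t,min(t-35,20),0,(-27,7),34) for t in range(30,84,3)])
E
```

```text
33.25 [496.73741531  -4.01494915  19.31803558] [1.75046321e+02 5.11503081e-02 8.70366998e+01] [-3.17319313 -2.80752937  5.48783231] [ -9.73117562   4.471893   110.38731406   0.61349119  60.21689261
 -97.05192902] 31.336872420300484
[496.30333546  -3.62335446  18.59155809]
[0.0, 0.0, 0.0, 0.0, 0.0, -0.0] [496.3  -3.6  18.6]
[-0.0, -0.0006, -0.001, 0.0524, 0.0, -0.0] [495.6  -3.6  19.5]
[-0.0, -0.0012, -0.002, 0.1047, 0.0, -0.0] [494.9  -3.6  20.4]
[-0.0, -0.0018, -0.003, 0.1571, 0.0, -0.0] [494.3  -3.5  21.4]
[-0.0, -0.0023, -0.004, 0.2094, 0.0, -0.0] [493.7  -3.5  22.4]
[-0.0, -0.0027, -0.0051, 0.2618, 0.0, -0.0] [493.2  -3.5  23.5]
[-0.0, -0.0031, -0.0062, 0.3142, 0.0, -0.0] [492.7  -3.4  24.5]
[-0.0, -0.0034, -0.0073, 0.3665, 0.0, -0.0] [492.3  -3.4  25.6]
[-0.0, -0.0036, -0.0085, 0.4189, 0.0, -0.0] [492.   -3.4  26.7]
[-0.0, -0.0028, -0.0091, 0.4363, 0.0, -0.0] [492.8  -3.4  27.4]
[-0.0, -0.0013, -0.0094, 0.4363, 0.0, -0.0] [494.2  -3.5  27.8]
[-0.0, 0.0001, -0.0096, 0.4363, 0.0, -0.0] [495.6  -3.6  28.2]
[-0.0, 0.0016, -0.0098, 0.4363, 0.0, -0.0] [497.   -3.7  28.5]
[-0.0, 0.003, -0.0098, 0.4363, 0.0, -0.0] [498.5  -3.7  28.7]
[-0.0, 0.0045, -0.0098, 0.4363, 0.0, -0.0] [499.9  -3.8  28.8]
[0.0, 0.0059, -0.0098, 0.4363, 0.0, -0.0] [501.4  -3.9  28.8]
[-0.0, 0.0074, -0.0096, 0.4363, 0.0, -0.0] [502.8  -4.   28.8]
[-0.0, 0.0088, -0.0094, 0.4363, 0.0, -0.0] [504.3  -4.   28.7]
```

View pics/w18.png

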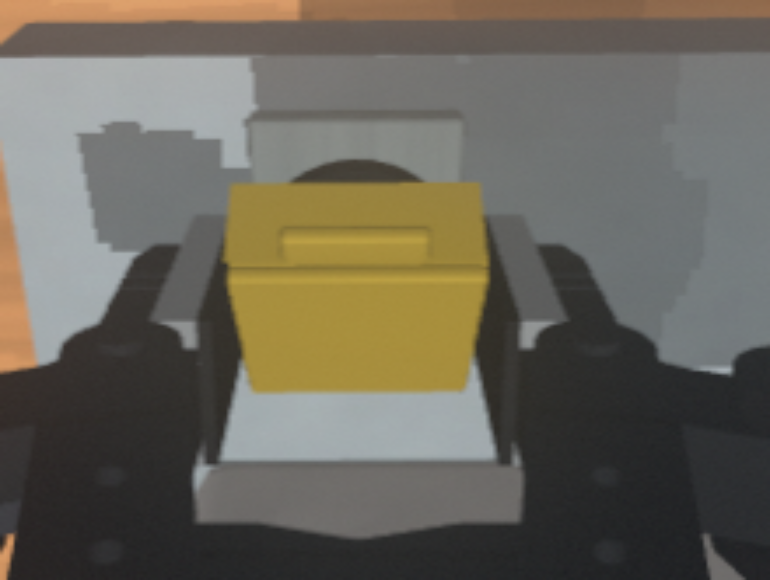

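The cap is turning with the jaws and forces are small. Continuing.

>>> {"fn": "arm_command", "kwargs": {"moves": [[0, -0.0006, -0.001, 0.0524, 0, 0], [0, -0.0012, -0.002, 0.1047, 0, 0], [0, -0.0018, -0.003, 0.1571, 0, 0], [0, -0.0023, -0.004, 0.2094, 0, 0], [0, -0.0027, -0.0051, 0.2618, 0, 0], [0, -0.0031, -0.0062, 0.3142, 0, 0], [0, -0.0034, -0.0073, 0.3665, 0, 0], [0, -0.0036, -0.0085, 0.4189, 0, 0], [0, -0.0033, -0.0088, 0.4363, 0, 0], [0, -0.0033, -0.0088, 0.4363, 0, 0]]}}

```text
time: 34.3
eef_pos: [492.8, -3.8, 27.9]
tool_rot: [-160.0, 0.0, 87.0]
ft_force: [-3.9, -2.6, 13.6]
finger_gap: 31.0
```

```bash
python3 - <<'E'
from arc import *
s=r.read_state();print(s['time'],s['eef_pos'],s['tool_rot'],s['ft_force'],s['q'],s['finger_gap'])
p,d=cams.grab_frame('wrist');cv2.imwrite('pics/w19.png',cv2.resize(p[170:370,220:440],None,fx=3.5,fy=2.9))
p,d=cams.grab_frame('scene');cv2.imwrite('pics/s19.png',cv2.resize(p[110:270,230:430],None,fx=4,fy=3.5))
s2=dict(s);P=pose(55,20,0,(-27,7),34);s2['eef_pos']=P[0]
s2['tool_rot']=R.from_matrix(P[1]).as_euler('xyz',degrees=True)
rows(s2,[pose(t,20+min((t-55)*.2,5),0,(-27,7),34) for t in range(55,86,3)])
E
```

```text
34.3 [492.8073362   -3.80962586  27.8552418 ] [-1.59966989e+02  4.32391545e-02  8.70401666e+01] [-3.92291866 -2.6206517  13.6336331 ] [ -8.12918898  20.94781453  91.36424602  -1.81071064  87.64365382
 -94.76895481] 31.035432005648847
[0.0, 0.0, 0.0, -0.0, 0.0, -0.0] [491.8  -3.4  27.1]
[0.0, 0.0008, -0.0009, 0.0105, 0.0, -0.0] [492.9  -3.4  27.7]
[-0.0, 0.0016, -0.0018, 0.0209, 0.0, -0.0] [494.   -3.5  28.2]
[-0.0, 0.0025, -0.0026, 0.0314, 0.0, -0.0] [495.1  -3.6  28.7]
[-0.0, 0.0034, -0.0033, 0.0419, 0.0, -0.0] [496.2  -3.6  29.1]
[-0.0, 0.0043, -0.004, 0.0524, 0.0, -0.0] [497.3  -3.7  29.4]
[0.0, 0.0053, -0.0046, 0.0628, 0.0, -0.0] [498.4  -3.7  29.6]
[-0.0, 0.0063, -0.0052, 0.0733, 0.0, -0.0] [499.5  -3.8  29.8]
[-0.0, 0.0074, -0.0056, 0.0838, 0.0, -0.0] [500.7  -3.9  29.9]
[-0.0, 0.0086, -0.006, 0.0873, 0.0, -0.0] [502.   -3.9  29.8]
[0.0, 0.0101, -0.0063, 0.0873, 0.0, -0.0] [503.5  -4.   29.6]
```

View pics/w19.png

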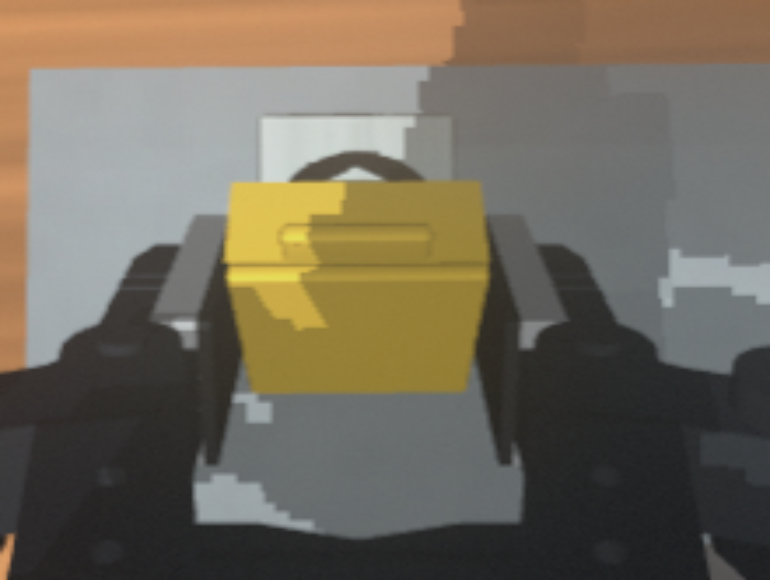

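View pics/s19.png

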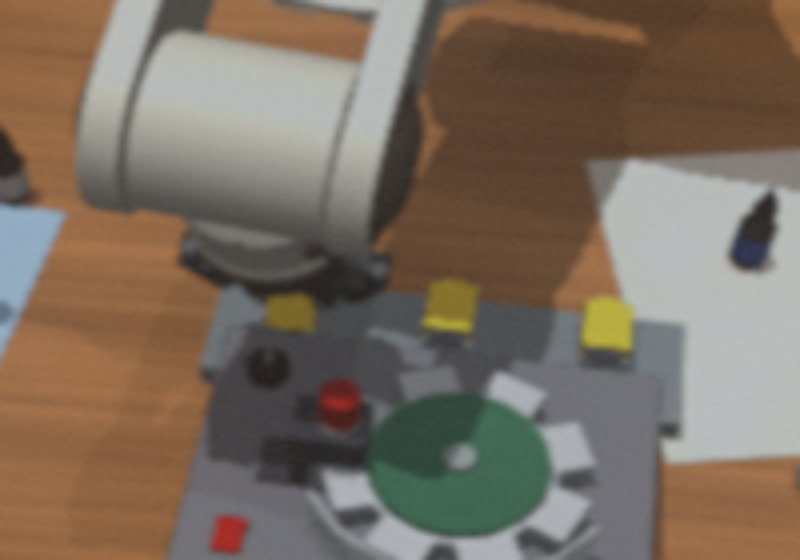

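>>> {"fn": "arm_command", "kwargs": {"moves": [[0, 0.0008, -0.0012, 0.0105, 0, 0], [0, 0.0016, -0.0022, 0.0209, 0, 0], [0, 0.0025, -0.0031, 0.0314, 0, 0], [0, 0.0034, -0.0038, 0.0419, 0, 0], [0, 0.0043, -0.0045, 0.0524, 0, 0], [0, 0.0053, -0.0051, 0.0628, 0, 0], [0, 0.0063, -0.0057, 0.0733, 0, 0], [0, 0.0074, -0.0061, 0.0838, 0, 0], [0, 0.0086, -0.0065, 0.0873, 0, 0], [0, 0.0098, -0.0068, 0.0873, 0, 0]]}}

```text
time: 35.4
eef_pos: [502.9, -4.3, 30.0]
tool_rot: [-154.8, 0.0, 87.0]
ft_force: [-9.5, -2.5, 1.0]
finger_gap: 31.3
```

```bash
python3 - <<'E'
from arc import *
s=r.read_state();print(s['time'],s['eef_pos'],s['tool_rot'],s['ft_force'],s['q'],s['finger_gap'])
p,d=cams.grab_frame('wrist');cv2.imwrite('pics/w20.png',cv2.resize(p[170:370,220:440],None,fx=3.5,fy=2.9));np.save('pics/w20.npy',d)
C=cam('wrist',s);h=cv2.cvtColor(p,cv2.COLOR_BGR2HSV);m=cv2.inRange(h,(15,110,60),(35,255,255));m[:,:280]=0;m[:,362:]=0
vv,uu=np.nonzero(m);X=depthpt(C,np.c_[uu,vv],d[vv,uu])
a=np.c_[(X-H)@MX,(X-H)@MZ]
for v in range(vv.min(),vv.max(),5):
    t=vv==v
    if t.any(): print(v,np.median(a[t],axis=0).round(1))
E
```

```text
35.4 [502.91880835  -4.25686542  30.02263287] [-1.54842470e+02  3.39868210e-02  8.70351223e+01] [-9.46628736 -2.49700874  1.04308236] [ -7.8199271   25.59561882  85.97776033  -2.09648409  93.50030218
 -94.51010318] 31.302491919096024
228 [-19.4   5.5]
233 [-14.5  40.8]
238 [-12.3  41.5]
243 [-10.2  42.1]
248 [-8.  42.8]
253 [-5.9 49.1]
258 [-3.9 45.4]
263 [-1.9 44.8]
268 [ 0.3 43.1]
273 [ 2.8 35. ]
278 [ 5.7 25.9]
283 [ 8.9 15.8]
```

View pics/w20.png

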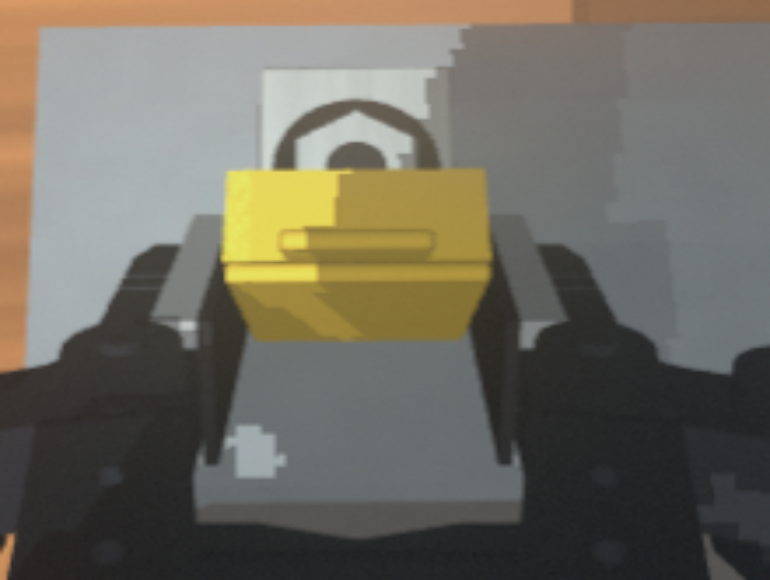

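Cap at about 73° and the bolt is visible. A little further toward upright.

>>> {"fn": "arm_command", "kwargs": {"moves": [[0, 0.001, -0.0004, 0, 0, 0], [0, 0.002, -0.0008, 0, 0, 0], [0, 0.003, -0.0011, 0, 0, 0], [0, 0.004, -0.0015, 0, 0, 0], [0, 0.005, -0.0019, 0, 0, 0], [0, 0.006, -0.0022, 0, 0, 0], [0, 0.007, -0.0026, 0, 0, 0], [0, 0.007, -0.0026, 0, 0, 0], [0, 0.007, -0.0026, 0, 0, 0], [0, 0.007, -0.0026, 0, 0, 0]]}}

```text
time: 36.45
eef_pos: [510.3, -4.6, 29.1]
tool_rot: [-154.9, 0.0, 87.0]
ft_force: [-8.2, -2.2, -3.6]
finger_gap: 31.4
```

```bash
python3 - <<'E'
from arc import *
s=r.read_state();print(s['time'],s['eef_pos'],s['tool_rot'],s['ft_force'],s['finger_gap'])
p,d=cams.grab_frame('wrist');cv2.imwrite('pics/w21.png',p)
C=cam('wrist',s);h=cv2.cvtColor(p,cv2.COLOR_BGR2HSV);m=cv2.inRange(h,(15,110,60),(35,255,255));m[:,:280]=0;m[:,362:]=0
vv,uu=np.nonzero(m);X=depthpt(C,np.c_[uu,vv],d[vv,uu])
a=np.c_[(X-H)@MX,(X-H)@MZ]
for v in range(vv.min(),vv.max(),5):
    t=vv==v
    if t.any(): print(v,np.median(a[t],axis=0).round(1))
p,d=cams.grab_frame('scene');cv2.imwrite('pics/s21.png',cv2.resize(p,None,fx=1.2,fy=1.2));S=cam('scene')
q=proj(S,[(665,43,182)])[0];print(q)
u,v=q.round().astype(int);print('knob',depthpt(S,[(u,v)],[np.median(d[v-1:v+2,u-1:u+2])]))
E
```

```text
36.45 [510.27973139  -4.60575024  29.1330369 ] [-1.54857043e+02  2.92910005e-02  8.70326193e+01] [-8.15938359 -2.24660257 -3.5866702 ] 31.41811751225058
227 [-9.5 42.4]
232 [-7.4 42.7]
237 [-5.3 42.8]
242 [-3.1 43.3]
247 [-1.1 43.5]
252 [ 1.  49.1]
257 [ 3.  48.9]
262 [ 5.1 44.4]
267 [ 7.1 43.9]
272 [10.6 19.3]
[315.199996   221.10321715]
knob [[665.67631205  42.60903966 183.40412401]]
```

View pics/w21.png

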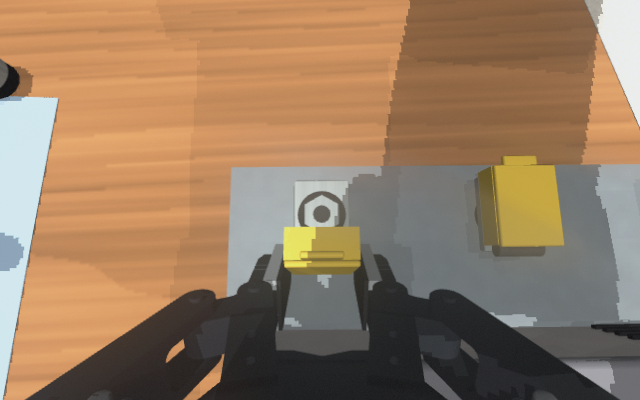

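View pics/s21.png

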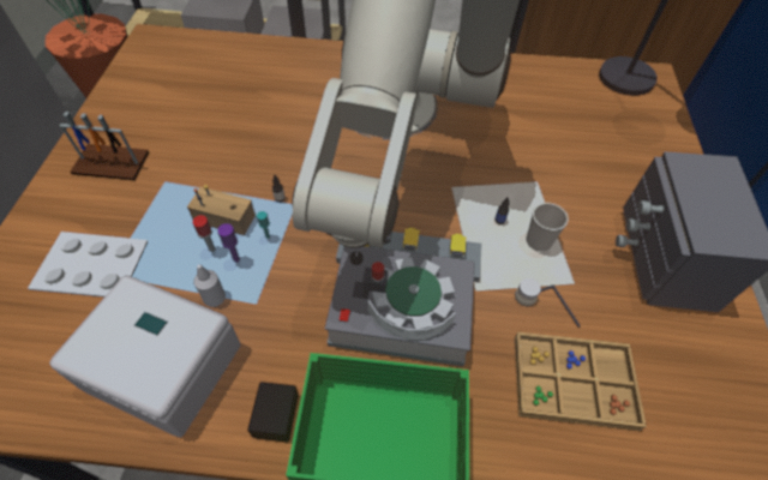

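Cap at about 84°, hinge height unchanged (bolt still down), and the pin's knob top is still at about 183 mm. One hold second to check it's stable, then I'll hand in.

>>> {"fn": "arm_command", "kwargs": {"moves": [[0, 0, 0, 0, 0, 0], [0, 0, 0, 0, 0, 0], [0, 0, 0, 0, 0, 0], [0, 0, 0, 0, 0, 0], [0, 0, 0, 0, 0, 0], [0, 0, 0, 0, 0, 0], [0, 0, 0, 0, 0, 0], [0, 0, 0, 0, 0, 0], [0, 0, 0, 0, 0, 0], [0, 0, 0, 0, 0, 0]]}}

```text
time: 37.55
eef_pos: [510.3, -4.6, 29.2]
tool_rot: [-154.9, 0.0, 87.0]
ft_force: [-9.2, -2.1, -2.6]
finger_gap: 31.2
```

```bash
python3 - <<'E'
from arc import *
s=r.read_state();print(s['time'],s['eef_pos'],s['ft_force'],s['finger_gap'])
p,d=cams.grab_frame('wrist')
C=cam('wrist',s);h=cv2.cvtColor(p,cv2.COLOR_BGR2HSV);m=cv2.inRange(h,(15,110,60),(35,255,255));m[:,:280]=0;m[:,362:]=0
vv,uu=np.nonzero(m);X=depthpt(C,np.c_[uu,vv],d[vv,uu]);a=np.c_[(X-H)@MX,(X-H)@MZ]
for v in (229,237,245): print(v,np.median(a[vv==v],axis=0).round(1))
print(r.hand_in())
E
```

```text
37.55 [510.30480728  -4.59106611  29.15215104] [-9.18927769 -2.14055747 -2.62143149] 31.220606749129068
229 [-8.7 42.5]
237 [-5.2 42.9]
245 [-1.9 43.5]
the job is handed in; nothing more can be done
None
```

The job is done and handed in at about 37.6 s; the hand-in reported no verdict.

**What I did**
- **Lock pin:** the small red pin went from the tool block into the lock bush and stopped on its collar at the expected height. Its knob top read 182–183 mm afterwards, where fully home is 182.
- **Finding the loose bolt:** mid (43 N) and left (31 N) did not give. The right one dropped about 6.2 mm and then stopped hard, so it is the loose bolt.
- **Opening the cap:** the right cap was pinched by its sides and swung to about 84°. The gripper is still holding it there, and the reading was steady over a one-second hold. The other two caps are shut.

**What disagreed or went wrong**
- **Fingertip position:** the real fingertips sit about 24 mm behind the reported TCP, not 8 mm ahead of it. My first grasp closed above the knob because of this. The second pressed the fingertips on the tool block or the pin's collar at about 30 N. I then used the measured offset. The wrist camera alone put the tips at about −30 mm, while touching things put them at about −24 mm.
- **Tap force:** the mid tap reached 43 N at the fingertips, more than I intended.
- **Pull on the bolt:** the final upward pull was only about 3 N, and the hinge height shows the bolt still down.

I aimed no move at the bottles, cup, jar and hex key, and saw no change in the last scene picture, but I did not measure them.

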